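Lock the cover bar onto the cuvette shaker with its bayonet knob

ROBOT

A 6-joint arm with a two-finger parallel gripper is mounted at the origin on the work surface; the furniture and walls round the work are solid. World frame = base frame: x ahead of the robot, y to its left, z up, the work surface at z = 0. Lengths are in m, angles in degrees, forces in N, time in s.
With the tool pointing down it reaches from about 0.4 to 0.825 m from the base axis. Payload 7 kg.
Tool frame: the origin (TCP) lies on the centre line of the jaws, within the pads' length; the fingertips stand 17 mm ahead of it and the grasp point (between the pads) lies 2 mm behind it; y points along the fingers, z is the direction in which the jaws open and shut, and the axes are right-handed (so a half turn about y gives the same grasp; the last joint's range is limited). The gripper opens to 88 mm and grips with 3 to 60 N. Pads are 19 mm wide; open, the fingers measure 130 mm over their backs; the gripper's body (78 mm by 193 mm) begins 47 mm behind the grasp point.
Start: joints at [89.96, 20.546, 0.682, 0, -70.136, -16.507], TCP at [0.192, 0.647, 0.244] pointing down, gripper open.
Joint ranges: [-176.03, 176.03], [-82.01, 121.73], [-58.28, 71.71], [-173.87, 95.51], [-174.79, -0.11], [-173.66, 173.66]. Speed limits (degrees/s): [136.94, 136.94, 172.46, 180, 180, 180].

INTERFACE

Orientations are given as [roll, pitch, yaw] about the fixed x, y, z axes, in that order (R = Rz(yaw) Ry(pitch) Rx(roll)).
In Python, from plant import r, capture, camera_info gives the robot as it stands. The module is installed in compiled form; this text tells all that it offers.
- The arm moves only by the tool apply_moves, never from a script. Its argument "deltas" is a list of rows, each an object of numbers: "tx", "ty", "tz": the shift along the tool's x, y, z in m; "turn": the turn about the tool's y in rad; "gripper": the finger opening in m, from 0 to 0.0876. A call has 1 to 5 rows; each row is the pose to reach, as a shift and turn from the pose commanded when the call began, along the tool's axes at that moment; what a row does not reach only later rows make up. A row lasts 1/10 s, in which the tool goes at most 50 mm and 8.59 degrees, less where a joint would pass 70% of its speed; a pose out of reach is approached as far as the arm can. A call with a gripper value outside its range is refused whole. The fingers move at their own pace and stop on an object; "newtons" is the grip in N (left out, the last holds). Time passes only in rows, so rows that repeat a pose let the fingers close. It gives the time, the measured TCP pose, the force and the opening at its end, in the units of the state.
- r.get_state(): the state, without advancing time (a new reading comes with each control period).
- capture(name): name is "scene" or "top" or "wrist"; returns (picture, depth): 480x640x3 uint8, red, green, blue; 480x640 float32, m along the optical axis (not along the pixel's ray), 0 where there is no reading.
- camera_info(name): a dict with "K" (3x3 intrinsics, pixels), "k1" (the pictures are not rectified: a ray, as slopes to the right and down, at radius r is drawn at 1 + k1 r^2 times it, then the intrinsics apply), "eye" and "orientation" of the camera in the world; the wrist camera has in their place "tool_from_camera" (4x4, takes a point from camera to tool coordinates, whose origin is the TCP and whose axes are the tool frame's). Camera axes: x right, y up, looking along -z (the intrinsics and any distortion apply to the point x, -y, -z); pixel columns grow to the right and rows downward; lengths in m; the calibration is good to about 2 mm. A picture is of the moment at which its call begins: read the wrist's pose just before it. camera_info takes no time and is no camera call.
- r.close_job(): hands the job in, once; it reports no verdict.
The state is a dict: "time_s": time; "joints": joint angles; "qd": joint speeds; "joint_torque": joint torques, N m; "tcp_pos": TCP position; "eef_rot": TCP orientation; "contact_force": force on the tool from outside, world axes, zero at the start; "moment": the same for the moment, N m; "gripper_width": finger opening in m.
Only numpy, scipy, OpenCV 4.12 (cv2) and the standard library are available. Lean on these libraries where they do the work, as an engineer would, in place of code of your own. Each camera call takes 0.05 s, during which the arm holds its last target.

TASK

Get the cuvette shaker ready to run: lay the slotted cover bar over its post and across the two sprung end supports, then fit the bayonet wing knob on the post, push it down against the springs, give it a quarter turn clockwise to its stop and let the springs lift it up into its notch. Finish with the knob still in your grip, seated like that, so that I can check the bar for play before you let go. Leave the timer, the pen and the stapler where they are.

Things in the scene. Friction and masses are not known exactly. Their poses are not given: they have to be found in the camera images.
- shaker: White cuvette shaker, fixed: housing 130 (x) x 220 (y) mm, an aluminium carriage on top with six cuvettes in a row along y (tops at z = 79 mm). Origin at the middle of its underside on the worktop, z up, controls on its -x face. In its centre stands a steel post 12 mm thick, top at z = 114 mm (tapered over the last 4.5 mm); at y = +78 and -78 mm the two sprung end supports
- cross_pin (a point): Centre of the cross pin through the post: 6 mm thick, 25 mm long, along the shaker's y axis, on the post's axis, at z = 104 mm in the shaker's frame
- rest_left (a joint): How far the sprung support at the shaker's y = +78 mm has sunk, 0 to 0.010 m: a round pad 20 mm across, top at z = 90 mm when free, 0.75 N per mm and 1.5 N preload. On either side two upright cheeks (y from 68 to 88 mm, up to z = 111 mm, lips flared outwards) guide the bar with 43 mm between them in x
- rest_right (a joint): The same for the identical support and cheeks at the shaker's y = -78 mm
- cover_bar: Loose flat aluminium bar, 40 (x) x 176 (y) x 8 (z) mm, 150 g. A through slot 15.5 (x) x 31 (y) mm in its middle passes over the post and cross pin when the bar's y axis lies along the shaker's, either way round. Origin at the centre of its underside; starts flat on the worktop. On the free supports its underside is at z = 90 mm in the shaker's frame
- knob: Loose aluminium bayonet knob, 59 mm high, 90 g, starts upright on the worktop. Origin at the centre of its open underside, z up. Round body 44 mm across up to z = 34 mm, bore 14.3 mm wide and 30 mm deep for the post. Two entry slots 8 mm wide, open at the lower rim on its +x and -x sides, take the cross pin: it goes on with its wing along the bar, either way round
- knob_wing (a point): Middle of the knob's wing grip, on its axis 48 mm above its underside. The wing is 46 mm long along the knob's x axis, 14 mm thick, from z = 34 (the flat shoulder) to 59 mm
- knob_mouth (a point): Centre of the knob's lower rim (its origin). Resting on the free bar it has the pin's centre 6 mm above it and cannot turn. Pushed down so that the pin is 13 to 16 mm above it (13 to 18 N; the supports bottom at 16) it turns 90 degrees clockwise seen from above, to a stop (never the other way). There the springs lift it into notches: pin 11 mm above it, 10 N
- timer: bench timer, 62 x 68 x 20 mm, lying on the worktop, to be left alone; origin at the centre of its underside
- pen: white pen with a black cap, 11 x 148 x 11 mm, lying along its y axis on the worktop, to be left alone; origin below its middle
- stapler: black desk stapler, 140 (x) x 36 x 46 mm, to be left alone; origin at the centre of its underside
Mind the look-alikes: they are no part of the job. Leave any turquoise look-alike of the knob alone.

How it is judged:
By the outcome, as a careful person would: the job done as asked, in the order asked, and still so for the second after the job is handed in, while the arm keeps its last pose, push and grip.
It also fails if it takes over 67 s, if anything falls off the work surface, if the arm or the gripper's body presses on something with over 40 N, if the wrist force passes 120 N, or if a joint passes its speed limit or range.

## Working session

There is one attempt and no reset: what is moved stays moved. The work goes in short steps, Python scripts to look and compute and a tool call to move; the robot and the scene stay as the last step left them, time stands still between calls to the robot, and variables do not carry over. Pictures are saved under pics/ and viewed, and the job is handed in when it is done.

Besides the shell and the picture viewer there is one more tool, called after "Call:" as a command line: name --argument value ..., lists and objects as JSON in quotes. apply_moves: Moves the arm, as the interface text tells. Its arguments: {"type":"object","properties":{"deltas":{"type":"array","items":{"type":"object","properties":{"tx":{"type":"number"},"ty":{"type":"number"},"tz":{"type":"number"},"turn":{"type":"number"},"gripper":{"type":"number"}}}},"newtons":{"type":"number"}},"required":["deltas"]}

```bash
ls; mkdir -p pics; python3 - <<'E'
from plant import r,capture,camera_info
import cv2,numpy as np
print(r.get_state())
for n in ["scene","top","wrist"]:
    print(n,camera_info(n))
    p,d=capture(n); cv2.imwrite(f"pics/{n}0.png",p[:,:,::-1]); np.save(f"pics/{n}0d.npy",d)
E
```

```text
pics
{'time_s': 0.0, 'joints': array([ 8.99579559e+01,  2.05885564e+01,  6.33852460e-01, -1.86532069e-02,
       -7.01355469e+01, -1.65078699e+01]), 'qd': array([-0.08782138,  0.04156152,  0.02152916, -0.03805272, -0.03380047,
       -0.06334242]), 'joint_torque': array([ 1.37433013e-03, -5.82713664e+01,  2.93049073e+01,  6.99698567e+00,
        6.95427079e-03, -1.62337628e-04]), 'tcp_pos': array([0.19216397, 0.64659133, 0.24266037]), 'eef_rot': array([-8.99084862e+01,  8.83417793e-03,  1.63443741e+02]), 'contact_force': array([-0.24479589,  0.52131236, -0.05020323]), 'moment': array([-0.03158787, -0.0287178 ,  0.03249191]), 'gripper_width': 0.08748510325086908}
scene {'K': array([[451.47922649,   0.        , 324.13201989],
       [  0.        , 451.47922649, 238.27859651],
       [  0.        ,   0.        ,   1.        ]]), 'k1': -0.11174287517066965, 'eye': array([0.12707875, 0.3852527 , 0.70579088]), 'orientation': array([  45.48753268,    0.74060743, -149.52611625])}
top {'K': array([[545.360499  ,   0.        , 319.22012857],
       [  0.        , 545.360499  , 233.35042843],
       [  0.        ,   0.        ,   1.        ]]), 'k1': -0.16320130066461008, 'eye': array([ 0.33590078, -0.1650571 ,  1.10820477]), 'orientation': array([  7.34327657,   1.22327522, -89.56192706])}
wrist {'K': array([[418.20066736,   0.        , 321.3040597 ],
       [  0.        , 418.20066736, 245.0466765 ],
       [  0.        ,   0.        ,   1.        ]]), 'k1': -0.034942852574709964, 'tool_from_camera': array([[-7.93067114e-05, -9.63315338e-01, -2.68372042e-01,
        -7.23326255e-02],
       [ 5.20510013e-04,  2.68371967e-01, -9.63315222e-01,
        -1.39740014e-01],
       [ 9.99999861e-01, -2.16087697e-04,  4.80131581e-04,
        -3.85591820e-04],
       [ 0.00000000e+00,  0.00000000e+00,  0.00000000e+00,
         1.00000000e+00]])}
```

View pics/scene0.png

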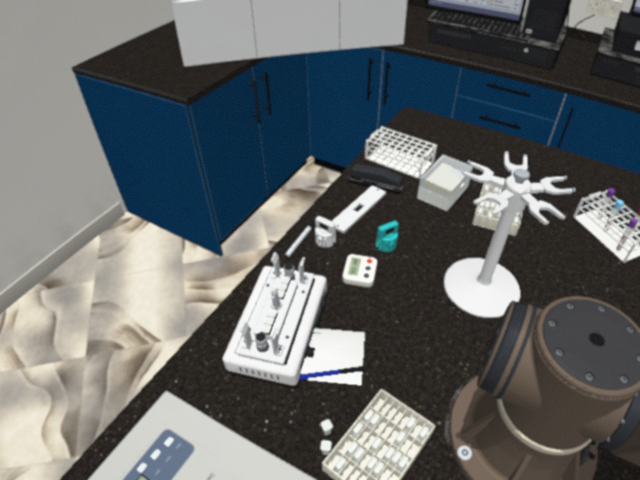

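View pics/top0.png

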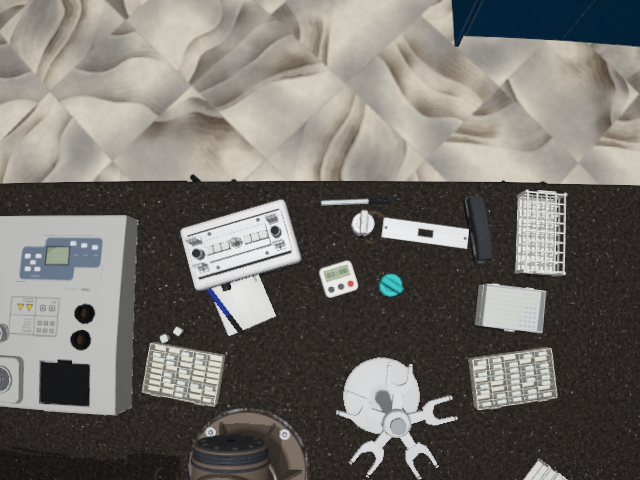

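View pics/wrist0.png

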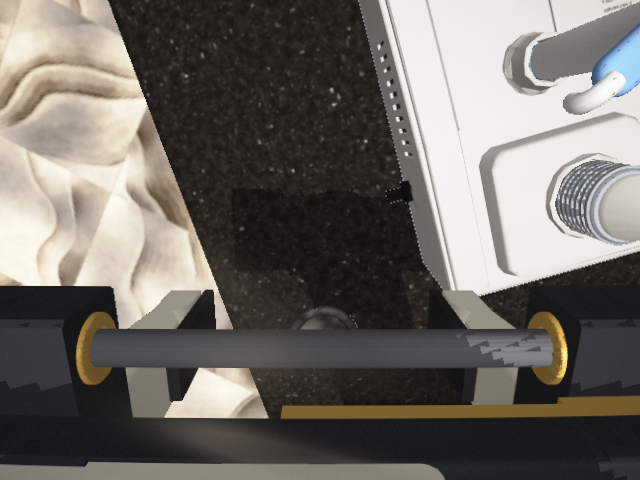

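```bash
cat > h.py <<'E'
import numpy as np,cv2
from plant import r,capture,camera_info
from scipy.spatial.transform import Rotation as R
def campose(n,st=None):
    ci=camera_info(n)
    if n!="wrist": return ci,R.from_euler('xyz',ci['orientation'],degrees=True).as_matrix(),np.array(ci['eye'])
    st=st or r.get_state(); Rt=R.from_euler('xyz',st['eef_rot'],degrees=True).as_matrix(); T=ci['tool_from_camera']
    return ci,Rt@T[:3,:3],st['tcp_pos']+Rt@T[:3,3]
def rays(cp,uv):
    ci,Rm,e=cp; uv=np.atleast_2d(uv).astype(float)
    u=cv2.undistortPoints(uv.reshape(-1,1,2),ci['K'],np.array([ci['k1'],0,0,0.])).reshape(-1,2)
    return np.c_[u[:,0],-u[:,1],-np.ones(len(u))]@Rm.T
def atz(cp,uv,z):
    d=rays(cp,uv); return cp[2]+d*((z-cp[2][2])/d[:,2])[:,None]
def atd(cp,uv,dep):
    return cp[2]+rays(cp,uv)*np.asarray(dep).reshape(-1,1)
def proj(cp,P):
    ci,Rm,e=cp; c=(np.atleast_2d(P)-e)@Rm; c=c*[1,-1,-1]
    return cv2.projectPoints(c.reshape(-1,1,3),np.zeros(3),np.zeros(3),ci['K'],np.array([ci['k1'],0,0,0.]))[0].reshape(-1,2)
def crop(img,x0,y0,x1,y1,s,name):
    c=cv2.resize(img[y0:y1,x0:x1],None,fx=s,fy=s,interpolation=cv2.INTER_CUBIC)
    cv2.imwrite(name,c)
E
python3 - <<'E'
from h import *
p=cv2.imread('pics/top0.png'); 
crop(p,170,190,310,300,5.5,'pics/t_sh.png'); crop(p,310,185,510,305,4,'pics/t_k.png')
E
```

```text
(no output)
```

View pics/t_sh.png

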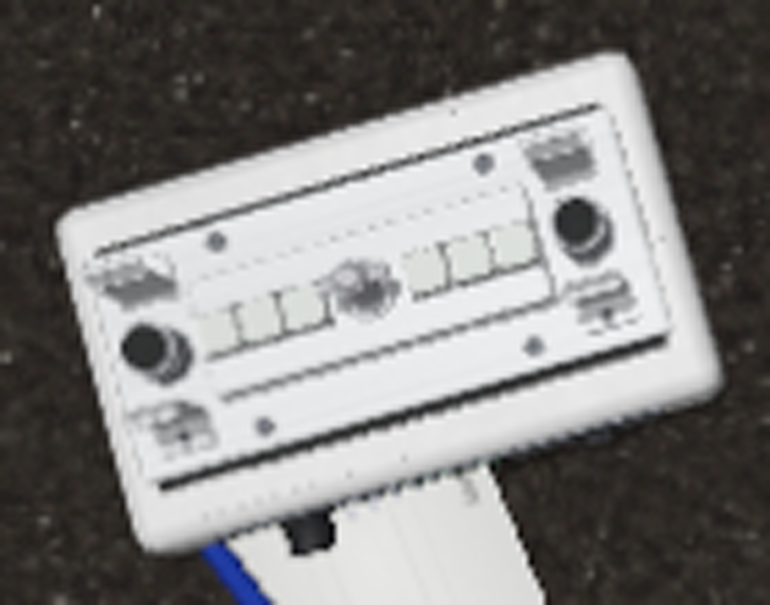

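View pics/t_k.png

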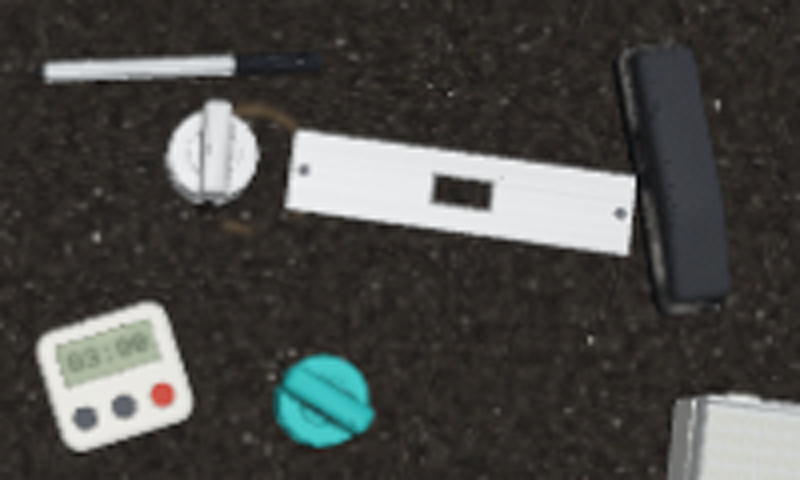

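```bash
python3 - <<'E'
from h import *
np.set_printoptions(precision=4,suppress=True)
cp=campose('top'); d=np.load('pics/top0d.npy')
b=atz(cp,[(383.75,217.5),(469,229),(467.25,248.5),(381.5,237),(425.5,233)],.008)
print(b,b[:4].mean(0)); v=(b[0]+b[3]-b[1]-b[2])/2; print('bar len',np.linalg.norm(v),'yaw of y',np.degrees(np.arctan2(v[1],v[0]))-90)
pl=atz(cp,[(196.5,252.9),(274.7,230.5)],.09); v=pl[0]-pl[1]; print(pl,pl.mean(0),np.linalg.norm(v),'yaw',np.degrees(np.arctan2(v[1],v[0]))-90)
# knob wing top z=.059: crop ends
k=atz(cp,[(310+217/4,185+101/4),(310+215/4,185+195/4)],.059); print('wing',k,k.mean(0))
for (x0,y0,x1,y1) in [(345,205,382,242),(170,190,310,300)]:
    vv,uu=np.mgrid[y0:y1,x0:x1]; P=atd(cp,np.c_[uu.ravel(),vv.ravel()],d[y0:y1,x0:x1].ravel())
    print(np.percentile(P[:,2],[2,50,90,99,99.9,100]))
    if x0==345:
        s=P[P[:,2]>.05]; print('wing',s.mean(0),len(s)); s=s-s.mean(0); w,V=np.linalg.eigh(np.cov(s[:,:2].T)); print(V[:,1],np.degrees(np.arctan2(V[1,1],V[0,1])), np.sqrt(w*12))
        s=P[(P[:,2]>.028)&(P[:,2]<.04)]; print('shoulder',s.mean(0),len(s), cv2.minEnclosingCircle(s[:,:2].astype(np.float32)))
    else:
        s=P[(P[:,2]>.1)]; print(len(s)); print(s[:40])
        s=P[P[:,2]>.05]; print('housing',cv2.minAreaRect(s[:,:2].astype(np.float32)))
b0=[378,212,474,254]; vv,uu=np.mgrid[b0[1]:b0[3],b0[0]:b0[2]]; P=atd(cp,np.c_[uu.ravel(),vv.ravel()],d[b0[1]:b0[3],b0[0]:b0[2]].ravel())
s=P[(P[:,2]>.004)&(P[:,2]<.015)]; print('bar',len(s),cv2.minAreaRect(s[:,:2].astype(np.float32)),np.median(s[:,2]))
E
```

```text
[[ 0.5108 -0.272   0.008 ]
 [ 0.488  -0.4476  0.008 ]
 [ 0.4478 -0.4429  0.008 ]
 [ 0.4707 -0.2671  0.008 ]
 [ 0.4793 -0.3572  0.008 ]] [ 0.4793 -0.3574  0.008 ]
bar len 0.1771308289997712 yaw of y -7.397882432449862
[[ 0.4284  0.0906  0.09  ]
 [ 0.472  -0.0581  0.09  ]] [0.4502 0.0162 0.09  ] 0.1549744150142053 yaw 16.341702475424725
wing [[ 0.5168 -0.2291  0.059 ]
 [ 0.4706 -0.228   0.059 ]] [ 0.4937 -0.2285  0.059 ]
[-0.0039  0.0017  0.057   0.0616  1.1082  1.1082]
wing [ 0.4872 -0.2253  0.1039] 184
[-0.941   0.3384] 160.22212891178182 [0.0193 0.1277]
shoulder [ 0.4947 -0.2279  0.0347] 208 ((0.494707316160202, -0.22831149399280548), 0.02229219488799572)
[-0.0032  0.0045  0.0716  0.1098  1.1082  1.1082]
294
[[ 0.3359 -0.1651  1.1082]
 [ 0.3359 -0.1651  1.1082]
 [ 0.3359 -0.1651  1.1082]
 [ 0.3359 -0.1651  1.1082]
 [ 0.3359 -0.1651  1.1082]
 [ 0.3359 -0.1651  1.1082]
 [ 0.3359 -0.1651  1.1082]
 [ 0.3359 -0.1651  1.1082]
 [ 0.3359 -0.1651  1.1082]
 [ 0.3359 -0.1651  1.1082]
 [ 0.3359 -0.1651  1.1082]
 [ 0.3359 -0.1651  1.1082]
 [ 0.3359 -0.1651  1.1082]
 [ 0.3359 -0.1651  1.1082]
 [ 
[... 256 characters left out ...]
8  0.1121]
 [ 0.5004 -0.0564  0.1094]
 [ 0.5004 -0.0583  0.1093]
 [ 0.5001 -0.0604  0.1114]
 [ 0.4981 -0.0417  0.1114]
 [ 0.498  -0.0437  0.1122]
 [ 0.4979 -0.0457  0.1131]
 [ 0.4982 -0.0473  0.111 ]
 [ 0.4983 -0.0491  0.1102]
 [ 0.4978 -0.0513  0.1136]
 [ 0.4984 -0.0528  0.1099]
 [ 0.4985 -0.0546  0.1092]
 [ 0.4982 -0.0566  0.1113]
 [ 0.4988 -0.0581  0.1073]
 [ 0.4991 -0.0598  0.1057]
 [ 0.3359 -0.1651  1.1082]
 [ 0.496  -0.0419  0.1127]]
housing ((0.44060516357421875, -0.024440839886665344), (0.30632975697517395, 0.17060433328151703), 82.44300842285156)
bar 1763 ((0.4811214208602905, -0.3587939441204071), (0.08511503040790558, 0.1928737312555313), 0.045093633234500885) 0.008470463110180182
```

```bash
python3 - <<'E'
from h import *
np.set_printoptions(precision=3,suppress=True)
for n in ['top','scene']:
    cp=campose(n); d=np.load(f'pics/{n}0d.npy')
    vv,uu=np.mgrid[0:480,0:640]; P=atd(cp,np.c_[uu.ravel(),vv.ravel()],d.ravel()); P=P[(d.ravel()>0)]
    for nm,(a,b,c,e) in dict(machine=(0.1,.55,.15,.7),stand=(.05,.35,-.45,-.1),far=(.4,.7,-.7,-.45)).items():
        s=P[(P[:,0]>a)&(P[:,0]<b)&(P[:,1]>c)&(P[:,1]<e)&(P[:,2]>.03)]
        print(n,nm,len(s))
        if len(s): print(np.percentile(s,[1,50,99],axis=0))
E
```

```text
top machine 25877
[[0.124 0.236 0.033]
 [0.309 0.346 0.096]
 [0.499 0.501 0.124]]
top stand 3724
[[ 0.076 -0.358  0.032]
 [ 0.161 -0.264  0.261]
 [ 0.237 -0.188  0.288]]
top far 2860
[[ 0.401 -0.633  0.03 ]
 [ 0.479 -0.569  0.045]
 [ 0.558 -0.451  0.064]]
scene machine 10420
[[0.208 0.161 0.031]
 [0.412 0.285 0.088]
 [0.499 0.384 0.103]]
scene stand 3806
[[ 0.074 -0.357  0.032]
 [ 0.151 -0.254  0.258]
 [ 0.235 -0.185  0.287]]
scene far 1214
[[ 0.402 -0.631  0.03 ]
 [ 0.475 -0.562  0.051]
 [ 0.559 -0.451  0.062]]
```

```bash
cat >> h.py <<'E'
def go(x,y,z,yaw):
    st=r.get_state(); Rt=R.from_euler('xyz',st['eef_rot'],degrees=True).as_matrix()
    t=Rt.T@(np.array([x,y,z])-st['tcp_pos']); dy=(yaw-st['eef_rot'][2]+180)%360-180
    print('t',st['time_s'],'pos',st['tcp_pos'].round(4),'rot',st['eef_rot'].round(2),'q',st['joints'].round(1),'w',round(st['gripper_width'],4),'F',st['contact_force'].round(2))
    print('tx ty tz',t.round(4),'turn',round(-np.radians(dy),4),'dist',np.linalg.norm(t).round(3))
E
python3 -c "
from h import *
go(.45,.02,.29,106.3)"
```

```text
t 0.15 pos [0.1922 0.6467 0.2428] rot [-8.9930e+01  1.0000e-02  1.6345e+02] q [ 90.   20.6   0.6  -0.  -70.1 -16.5] w 0.0882 F [ 0.5   0.12 -0.55]
tx ty tz [-0.4257 -0.0464  0.5274] turn 0.9974 dist 0.679
```

Call:
apply_moves --deltas '[{"tx":-0.425,"ty":-0.046,"tz":0.527,"turn":1.0},{"tx":-0.425,"ty":-0.046,"tz":0.527,"turn":1.0},{"tx":-0.425,"ty":-0.046,"tz":0.527,"turn":1.0},{"tx":-0.425,"ty":-0.046,"tz":0.527,"turn":1.0},{"tx":-0.425,"ty":-0.046,"tz":0.527,"turn":1.0}]'

```text
invalid input at $.deltas[0]: expected keys tx, ty, tz, turn, gripper
```

```bash
python3 -c "
from h import *
go(.45,.02,.29,106.3)"
```

```text
t 0.15 pos [0.1922 0.6467 0.2428] rot [-8.9930e+01  1.0000e-02  1.6345e+02] q [ 90.   20.6   0.6  -0.  -70.1 -16.5] w 0.0882 F [ 0.5   0.12 -0.55]
tx ty tz [-0.4257 -0.0464  0.5274] turn 0.9974 dist 0.679
```

Call:
apply_moves --deltas '[{"tx":-0.425,"ty":-0.046,"tz":0.527,"turn":1.0,"gripper":0.087},{"tx":-0.425,"ty":-0.046,"tz":0.527,"turn":1.0,"gripper":0.087},{"tx":-0.425,"ty":-0.046,"tz":0.527,"turn":1.0,"gripper":0.087},{"tx":-0.425,"ty":-0.046,"tz":0.527,"turn":1.0,"gripper":0.087},{"tx":-0.425,"ty":-0.046,"tz":0.527,"turn":1.0,"gripper":0.087}]'

```text
time_s: 0.65
tcp_pos: [0.2874, 0.4142, 0.2604]
eef_rot: [-90.0, 0.0, 120.1]
contact_force: [1.1, 0.3, 0.3]
gripper_width: 0.0872
```

```bash
python3 -c "
from h import *
go(.45,.02,.29,106.3)"
```

```text
t 0.65 pos [0.2874 0.4142 0.2604] rot [-8.9990e+01  1.0000e-02  1.2015e+02] q [ 77.6   3.6 -18.9  -0.  -67.5 -47.5] w 0.0872 F [1.11 0.3  0.26]
tx ty tz [-0.4226 -0.0295  0.0574] turn 0.2417 dist 0.427
```

Call:
apply_moves --deltas '[{"tx":-0.423,"ty":-0.029,"tz":0.057,"turn":0.24,"gripper":0.087},{"tx":-0.423,"ty":-0.029,"tz":0.057,"turn":0.24,"gripper":0.087},{"tx":-0.423,"ty":-0.029,"tz":0.057,"turn":0.24,"gripper":0.087},{"tx":-0.423,"ty":-0.029,"tz":0.057,"turn":0.24,"gripper":0.087},{"tx":-0.423,"ty":-0.029,"tz":0.057,"turn":0.24,"gripper":0.087}]'

```text
time_s: 1.15
tcp_pos: [0.3838, 0.1844, 0.2778]
eef_rot: [-90.0, -0.0, 106.8]
contact_force: [0.6, 0.3, 0.4]
gripper_width: 0.087
```

```bash
python3 -c "
from h import *
go(.45,.02,.29,106.3)"
```

```text
t 1.15 pos [0.3838 0.1844 0.2778] rot [-9.0040e+01 -3.0000e-02  1.0677e+02] q [ 52.4  -5.3 -25.4  -0.  -69.9 -35.7] w 0.087 F [0.57 0.31 0.4 ]
tx ty tz [-0.1765 -0.0123 -0.0159] turn 0.0082 dist 0.178
```

Call:
apply_moves --deltas '[{"tx":-0.176,"ty":-0.012,"tz":-0.016,"turn":0.008,"gripper":0.087},{"tx":-0.176,"ty":-0.012,"tz":-0.016,"turn":0.008,"gripper":0.087},{"tx":-0.176,"ty":-0.012,"tz":-0.016,"turn":0.008,"gripper":0.087},{"tx":-0.176,"ty":-0.012,"tz":-0.016,"turn":0.008,"gripper":0.087},{"tx":-0.176,"ty":-0.012,"tz":-0.016,"turn":0.008,"gripper":0.087}]'

```text
time_s: 1.65
tcp_pos: [0.4503, 0.0197, 0.2894]
eef_rot: [-90.0, 0.0, 106.0]
contact_force: [-0.6, 0.4, 0.4]
gripper_width: 0.0871
```

```bash
cat >> h.py <<'E'
def shot(n,name):
    st=r.get_state(); p,d=capture(n); p=p[:,:,::-1].copy(); cv2.imwrite(f'pics/{name}.png',p); np.save(f'pics/{name}d.npy',d)
    import pickle; pickle.dump(st,open(f'pics/{name}.pkl','wb')); return p,d,campose(n,st)
def load(n,name):
    import pickle; st=pickle.load(open(f'pics/{name}.pkl','rb')); return cv2.imread(f'pics/{name}.png'),np.load(f'pics/{name}d.npy'),campose(n,st)
E
python3 -c "
from h import *
shot('wrist','w1'); go(.479,-.357,.2,82.6)"
```

```text
t 1.7 pos [0.4499 0.0209 0.2892] rot [-89.97   0.   106.06] q [ 27.9  -3.  -21.8  -0.  -71.2 -11.8] w 0.0869 F [-0.63  0.8  -0.09]
tx ty tz [-0.3712  0.0893  0.0765] turn 0.4095 dist 0.389
```

View pics/w1.png

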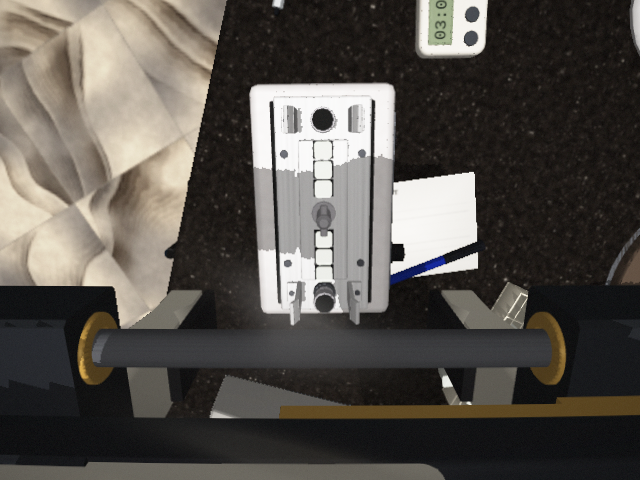

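```bash
python3 -c "
from h import *
p,d,cp=load('wrist','w1'); crop(p,240,75,410,325,3.2/1.35,'pics/w1c.png'); crop(p,270,190,380,320,4.5,'pics/w1d.png'); crop(p,270,85,380,215,4.5,'pics/w1e.png')"
```

```text
(no output)
```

View pics/w1d.png

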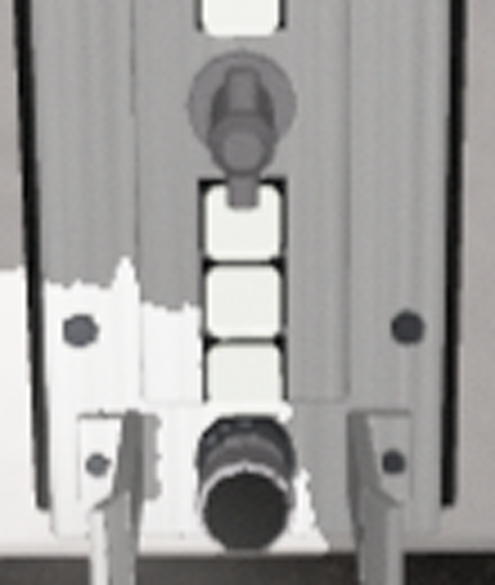

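View pics/w1e.png

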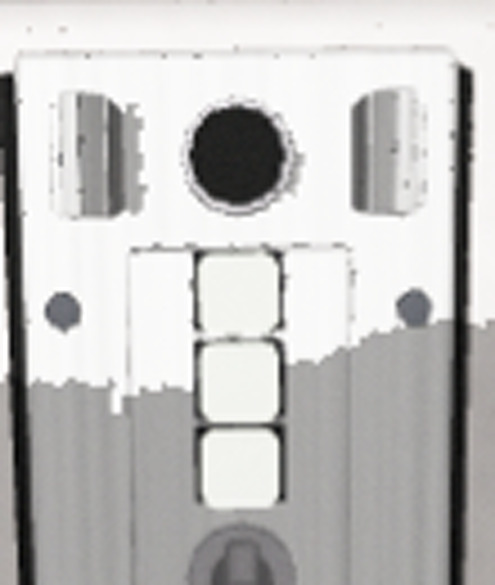

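```bash
python3 -c "
from h import *
np.set_printoptions(precision=4,suppress=True)
p,d,cp=load('wrist','w1')
a=atz(cp,[(324.4,303.3),(322.7,119.4)],.09); v=a[0]-a[1]
print(a,a.mean(0),np.linalg.norm(v),np.degrees(np.arctan2(v[1],v[0]))-90)
print(atz(cp,[(323.8,222.9)],.114))
def w(cx,cy,b): return (270+cx/4.5,b+cy/4.5)
# screws on carriage z? use depth
uv=[w(81,330,190),w(407,327,190),w(63,310,85),w(414,308,85)]
P=np.array([atd(cp,[q],[d[int(round(q[1])),int(round(q[0]))]])[0] for q in uv]); print(P,P.mean(0))
v=P[0]+P[1]-P[2]-P[3]; print(np.degrees(np.arctan2(v[1],v[0]))-90)
v=P[1]+P[3]-P[2]-P[0]; print(np.degrees(np.arctan2(v[1],v[0])))
"
```

```text
[[ 0.4271  0.0917  0.09  ]
 [ 0.4714 -0.0565  0.09  ]] [0.4492 0.0176 0.09  ] 0.15465555615360968 16.643562377188587
[[0.4492 0.0175 0.114 ]]
[[ 0.4668  0.0755  0.0585]
 [ 0.4023  0.0559  0.0595]
 [ 0.4958 -0.0201  0.0581]
 [ 0.4308 -0.0393  0.0587]] [0.4489 0.018  0.0587]
16.74202006261268
-163.37091453578626
```

Call:
apply_moves --deltas '[{"tx":-0.371,"ty":0.06,"tz":0.077,"turn":0.41,"gripper":0.087},{"tx":-0.371,"ty":0.06,"tz":0.077,"turn":0.41,"gripper":0.087},{"tx":-0.371,"ty":0.06,"tz":0.077,"turn":0.41,"gripper":0.087},{"tx":-0.371,"ty":0.06,"tz":0.077,"turn":0.41,"gripper":0.087},{"tx":-0.371,"ty":0.06,"tz":0.077,"turn":0.41,"gripper":0.087}]'

```text
time_s: 2.2
tcp_pos: [0.4694, -0.2245, 0.2502]
eef_rot: [-90.0, -0.0, 82.9]
contact_force: [1.5, 0.4, 0.0]
gripper_width: 0.0866
```

```bash
python3 -c "
from h import *
go(.479,-.357,.2,82.6)"
```

```text
t 2.2 pos [ 0.4694 -0.2245  0.2502] rot [-9.003e+01 -1.000e-02  8.286e+01] q [ -3.9   5.6 -18.1  -0.  -66.3  -3.2] w 0.0866 F [1.52 0.43 0.02]
tx ty tz [-0.1303  0.0501 -0.026 ] turn 0.0046 dist 0.142
```

Call:
apply_moves --deltas '[{"tx":-0.13,"ty":0.05,"tz":-0.026,"turn":0.005,"gripper":0.08},{"tx":-0.13,"ty":0.05,"tz":-0.026,"turn":0.005,"gripper":0.08},{"tx":-0.13,"ty":0.05,"tz":-0.026,"turn":0.005,"gripper":0.08},{"tx":-0.13,"ty":0.05,"tz":-0.026,"turn":0.005,"gripper":0.08},{"tx":-0.13,"ty":0.05,"tz":-0.026,"turn":0.005,"gripper":0.08}]'

```text
time_s: 2.7
tcp_pos: [0.4785, -0.3557, 0.1992]
eef_rot: [-89.9, -0.0, 82.4]
contact_force: [1.6, 0.6, 0.1]
gripper_width: 0.0799
```

```bash
python3 -c "
from h import *
shot('wrist','w2'); go(.479,-.357,.018,82.6)"
```

```text
t 2.75 pos [ 0.4789 -0.3551  0.2001] rot [-8.996e+01 -1.000e-02  8.251e+01] q [-17.8  15.  -13.1  -0.  -61.9  10.3] w 0.0802 F [0.11 1.09 0.53]
tx ty tz [-0.0019  0.1821 -0.0004] turn -0.0016 dist 0.182
```

View pics/w2.png

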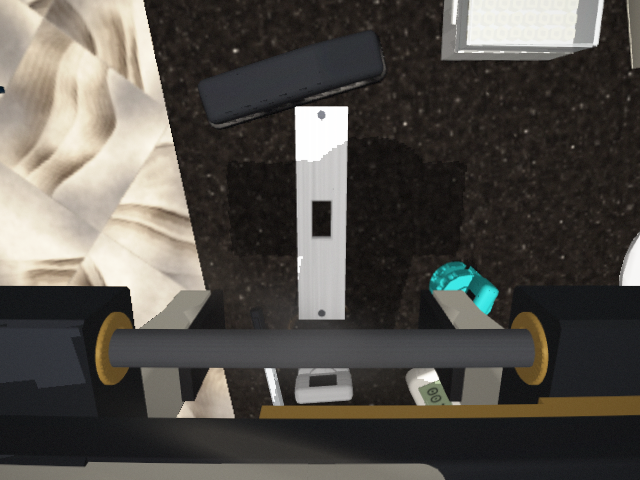

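```bash
python3 -c "
from h import *
np.set_printoptions(precision=4,suppress=True)
p,d,cp=load('wrist','w2')
a=atz(cp,[(321.5,313),(321.5,115),(321.5,218.5),(295,107),(348,107),(345,320),(297,319.5)],.008); v=a[0]-a[1]
print(a,a[3:].mean(0),np.degrees(np.arctan2(v[1],v[0]))-90)
go(a[2,0],a[2,1],.0185,82.6)
"
```

```text
[[ 0.4888 -0.2749  0.008 ]
 [ 0.4674 -0.4367  0.008 ]
 [ 0.4779 -0.3572  0.008 ]
 [ 0.4864 -0.4451  0.008 ]
 [ 0.4468 -0.4398  0.008 ]
 [ 0.4695 -0.2656  0.008 ]
 [ 0.5107 -0.2716  0.008 ]] [ 0.4784 -0.3555  0.008 ] -7.559020389353506
t 2.75 pos [ 0.4789 -0.3551  0.2001] rot [-89.96  -0.01  82.51] q [-17.8  15.  -13.1  -0.  -61.9  10.3] w 0.0802 F [0.11 1.09 0.53]
tx ty tz [-0.0023  0.1816  0.0006] turn -0.0016 dist 0.182
```

Call:
apply_moves --deltas '[{"tx":-0.002,"ty":0.05,"tz":0.0,"turn":0.0,"gripper":0.07},{"tx":-0.002,"ty":0.1,"tz":0.0,"turn":0.0,"gripper":0.06},{"tx":-0.002,"ty":0.145,"tz":0.0,"turn":0.0,"gripper":0.06},{"tx":-0.002,"ty":0.17,"tz":0.0,"turn":0.0,"gripper":0.06},{"tx":-0.002,"ty":0.18,"tz":0.0,"turn":0.0,"gripper":0.06}]'

```text
time_s: 3.25
tcp_pos: [0.4779, -0.3558, 0.0186]
eef_rot: [-89.8, -0.0, 82.6]
contact_force: [-0.4, 0.3, 0.0]
gripper_width: 0.06
```

Call:
apply_moves --deltas '[{"tx":0.0,"ty":0.0,"tz":0.0,"turn":0.0,"gripper":0.06},{"tx":0.0,"ty":0.0,"tz":0.0,"turn":0.0,"gripper":0.03},{"tx":0.0,"ty":0.0,"tz":0.0,"turn":0.0,"gripper":0.03},{"tx":0.0,"ty":0.0,"tz":0.0,"turn":0.0,"gripper":0.03},{"tx":0.0,"ty":0.0,"tz":0.0,"turn":0.0,"gripper":0.03}]' --newtons 40

```text
time_s: 3.75
tcp_pos: [0.4789, -0.358, 0.0218]
eef_rot: [-90.1, 0.0, 82.5]
contact_force: [-1.7, 2.6, 7.6]
gripper_width: 0.0386
```

```bash
python3 -c "
from h import *
go(.4785,-.3568,.2,82.6);shot('wrist','w3')"
```

```text
t 3.75 pos [ 0.4789 -0.358   0.0218] rot [-9.008e+01  2.000e-02  8.250e+01] q [-18.1  26.4 -23.6   0.  -40.   10.6] w 0.0386 F [-1.73  2.63  7.64]
tx ty tz [ 0.0011 -0.1782  0.0003] turn -0.0018 dist 0.178
```

View pics/w3.png

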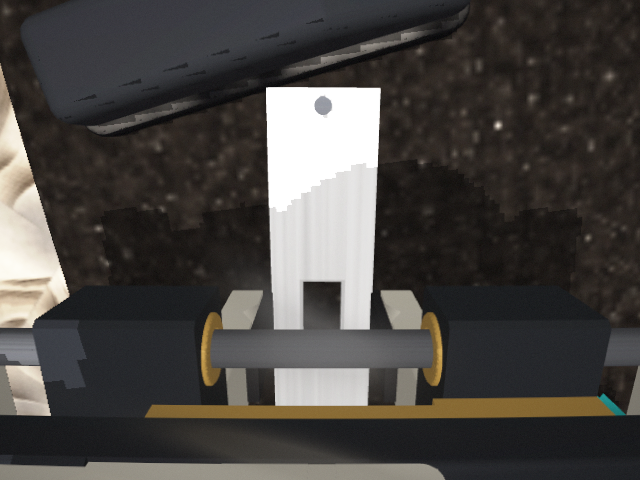

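Call:
apply_moves --deltas '[{"tx":0.0,"ty":-0.01,"tz":0.0,"turn":0.0,"gripper":0.03},{"tx":0.0,"ty":-0.03,"tz":0.0,"turn":0.0,"gripper":0.03},{"tx":0.0,"ty":-0.07,"tz":0.0,"turn":0.0,"gripper":0.03},{"tx":0.0,"ty":-0.12,"tz":0.0,"turn":0.0,"gripper":0.03},{"tx":0.0,"ty":-0.17,"tz":0.0,"turn":0.0,"gripper":0.03}]'

```text
time_s: 4.3
tcp_pos: [0.4778, -0.3578, 0.1926]
eef_rot: [-90.0, -0.0, 82.5]
contact_force: [1.1, 0.0, -2.1]
gripper_width: 0.0388
```

```bash
python3 -c "
from h import *
shot('wrist','w4');go(.4495,.0175,.2,106.6)"
```

```text
t 4.35 pos [ 0.4815 -0.3603  0.2026] rot [-90.66   0.32  82.58] q [-18.1  14.9 -13.    0.2 -61.4  10.6] w 0.0388 F [ 3.46 -1.98  9.2 ]
tx ty tz [ 0.3705 -0.0004  0.0805] turn -0.4192 dist 0.379
```

View pics/w4.png

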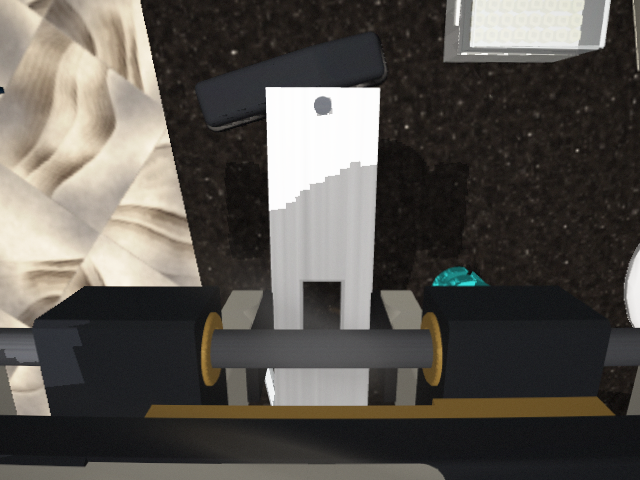

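```bash
python3 -c "
from h import *
np.set_printoptions(precision=4,suppress=True)
for n in ['w3','w4']:
    p,d,cp=load('wrist',n); ci=cp[0];T=ci['tool_from_camera']; c2=(ci,T[:3,:3],T[:3,3])
    vv,uu=np.mgrid[100:278,280:366]; P=atd(c2,np.c_[uu.ravel(),vv.ravel()],d[100:278,280:366].ravel()); P=P[d[100:278,280:366].ravel()>0]
    A=np.c_[P[:,0],P[:,2],np.ones(len(P))]; c=np.linalg.lstsq(A,P[:,1],rcond=None)[0]; print(n,'top plane y at tcp',c, (A@c-P[:,1]).std())
    uv=[(322.5,105),(266,88),(380,88),(303,282),(341.5,282),(270,209),(374.5,209)]
    q=rays(c2,uv); o=c2[2]; n_=np.array([c[0],-1,c[1]]); t=-(n_@o+c[2])/(q@n_); print(o+q*t[:,None])
"

```

```text
w3 top plane y at tcp [-0.0014 -0.0005  0.0151] 0.0006272928310124609
[[-0.08    0.0152  0.0003]
 [-0.0857  0.0152 -0.0194]
 [-0.0857  0.0152  0.0205]
 [-0.0135  0.0151 -0.0073]
 [-0.0136  0.0151  0.0079]
 [-0.0427  0.0152 -0.0194]
 [-0.0427  0.0152  0.0199]]
w4 top plane y at tcp [-0.0009 -0.0005  0.0152] 0.0006285708501738502
[[-0.08    0.0152  0.0003]
 [-0.0857  0.0153 -0.0194]
 [-0.0857  0.0152  0.0205]
 [-0.0135  0.0152 -0.0073]
 [-0.0135  0.0152  0.0079]
 [-0.0427  0.0152 -0.0194]
 [-0.0427  0.0152  0.0199]]
```

Call:
apply_moves --deltas '[{"tx":0.05,"ty":0.0,"tz":0.011,"turn":-0.05,"gripper":0.03},{"tx":0.1,"ty":0.0,"tz":0.022,"turn":-0.15,"gripper":0.03},{"tx":0.15,"ty":0.0,"tz":0.032,"turn":-0.25,"gripper":0.03},{"tx":0.195,"ty":0.0,"tz":0.043,"turn":-0.35,"gripper":0.03},{"tx":0.24,"ty":0.0,"tz":0.052,"turn":-0.42,"gripper":0.03}]'

```text
time_s: 4.85
tcp_pos: [0.4575, -0.1115, 0.1909]
eef_rot: [-90.1, -0.0, 106.8]
contact_force: [1.1, 1.1, -2.0]
gripper_width: 0.0388
```

```bash
python3 -c "
from h import *
go(.4505,.0157,.2,106.6)"
```

```text
t 4.85 pos [ 0.4575 -0.1115  0.1909] rot [-90.07  -0.   106.76] q [ 10.3   3.6 -28.7  -0.  -57.7   6.4] w 0.0388 F [ 1.12  1.07 -1.96]
tx ty tz [ 0.1238 -0.009  -0.03  ] turn 0.0027 dist 0.128
```

Call:
apply_moves --deltas '[{"tx":0.04,"ty":0.0,"tz":-0.01,"turn":0.003,"gripper":0.03},{"tx":0.08,"ty":0.0,"tz":-0.02,"turn":0.003,"gripper":0.03},{"tx":0.124,"ty":0.0,"tz":-0.03,"turn":0.003,"gripper":0.03},{"tx":0.124,"ty":0.0,"tz":-0.03,"turn":0.003,"gripper":0.03},{"tx":0.124,"ty":0.0,"tz":-0.03,"turn":0.003,"gripper":0.03}]'

```text
time_s: 5.35
tcp_pos: [0.4516, 0.0153, 0.1908]
eef_rot: [-90.0, -0.0, 106.6]
contact_force: [0.2, 0.2, -2.4]
gripper_width: 0.0391
```

```bash
python3 -c "
from h import *
go(.4505,.0157,.16,106.6);p,d,cp=shot('wrist','w5'); crop(p,200,60,440,330,2.2,'pics/w5c.png');p,d,cp=shot('top','t5'); crop(p,160,180,320,300,5,'pics/t5c.png')
go(.4505,.0157,.16,106.6)"
```

```text
t 5.35 pos [0.4516 0.0153 0.1908] rot [-9.0050e+01 -1.0000e-02  1.0655e+02] q [ 27.1   1.6 -30.7  -0.  -57.6 -10.5] w 0.0391 F [ 0.16  0.25 -2.38]
tx ty tz [0.0007 0.0308 0.0009] turn -0.0009 dist 0.031
t 5.45 pos [0.4515 0.0138 0.1905] rot [-90.01  -0.   106.37] q [ 26.9   1.7 -30.7  -0.  -57.6 -10.5] w 0.0387 F [ 0.31 -0.2  -1.93]
tx ty tz [0.0022 0.0305 0.0005] turn -0.0039 dist 0.031
```

View pics/w5c.png

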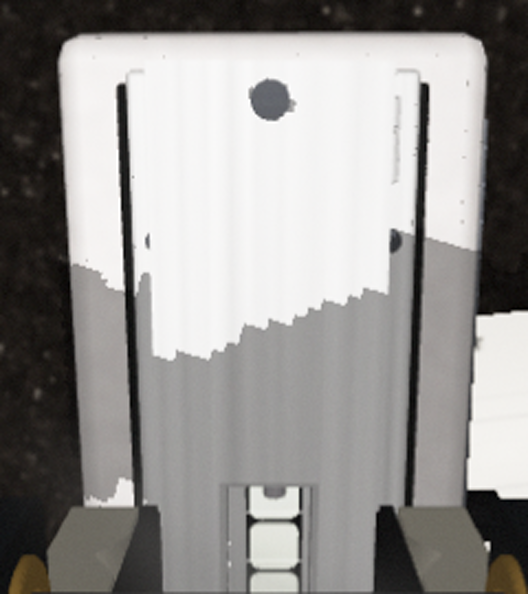

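View pics/t5c.png

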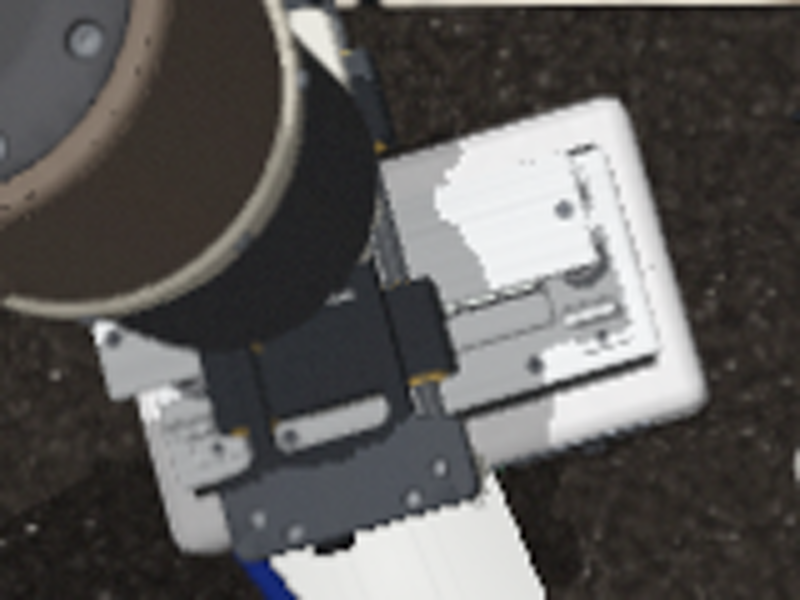

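```bash
python3 -c "
from h import *
p,d,cp=load('wrist','w5'); crop(p,240,70,410,220,4.5,'pics/w5d.png'); crop(p,290,270,355,332,9,'pics/w5e.png')"
```

```text
(no output)
```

View pics/w5d.png

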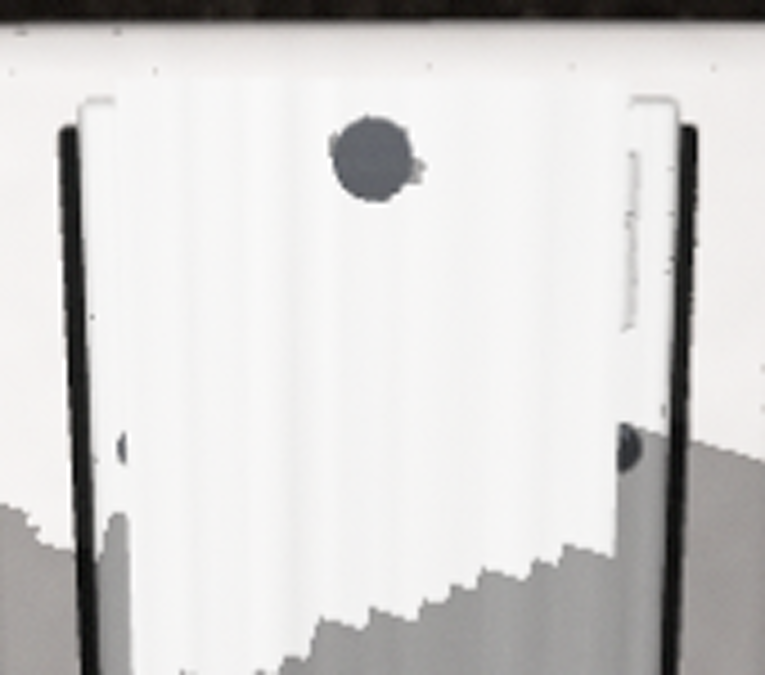

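View pics/w5e.png

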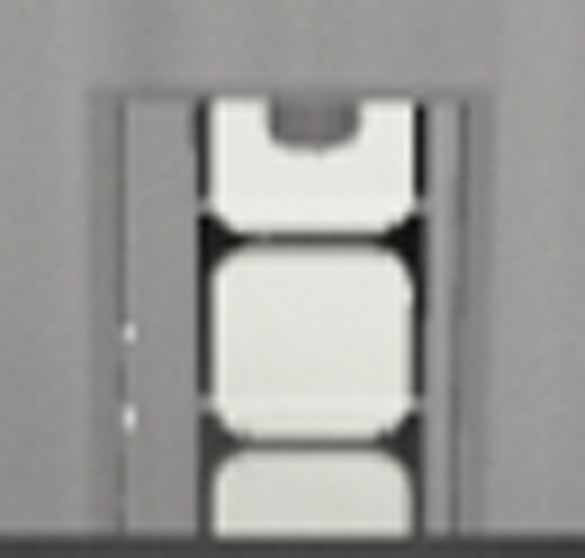

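```bash
python3 -c "
from h import *
np.set_printoptions(precision=4,suppress=True)
p,d,cp=load('wrist','w5'); ci=cp[0];T=ci['tool_from_camera']; c2=(ci,T[:3,:3],T[:3,3])
tz=.1905
def aty(uv,y):
    q=rays(c2,uv); return c2[2]+q*((y-c2[2][1])/q[:,1])[:,None]
e=lambda x,y:(290+x/9,270+y/9); f=lambda x,y:(240+x/4.5,70+y/4.5)
print('slot top edges',aty([e(95,95),e(490,95)],.0145))
print('slot bot edges',aty([e(122,400),e(462,400)],.0225))
print('pin',aty([e(313,150)],tz-.104)); print('cuv',aty([e(212,330),e(413,330)],tz-.079))
print('rails',aty([f(69,130),f(688,130),f(90,640),f(670,640)],tz-.058).T[2])
print('screw bar',aty([f(372,158)],.0145))
b=aty([f(113,100),f(631,100),f(131,560),f(614,560)],.0145); print('bar edges',b)
print('TCP pose',cp[2], 'shaker in tool', R.from_euler('xyz',[-90,0,106.45],degrees=True).as_matrix().T@(np.array([.4492,.0176,0])-[.4515,.0145,0]))
"

```

```text
slot top edges [[-0.0145  0.0145 -0.0084]
 [-0.0145  0.0145  0.0088]]
slot bot edges [[ 0.0037  0.0225 -0.0078]
 [ 0.0037  0.0225  0.0082]]
pin [[0.0161 0.0865 0.0017]]
cuv [[ 0.0398  0.1115 -0.0054]
 [ 0.0398  0.1115  0.0092]]
rails [-0.0412  0.0439 -0.0409  0.0444]
screw bar [[-0.08    0.0145  0.0002]]
bar edges [[-0.0844  0.0145 -0.0199]
 [-0.0844  0.0145  0.0203]
 [-0.0484  0.0145 -0.0196]
 [-0.0484  0.0145  0.0202]]
TCP pose [ 0.4721 -0.0538  0.3305] shaker in tool [0.0036 0.     0.0013]
```

Call:
apply_moves --deltas '[{"tx":0.0017,"ty":0.01,"tz":0.0014,"turn":0.0,"gripper":0.03},{"tx":0.0017,"ty":0.03,"tz":0.0014,"turn":0.0,"gripper":0.03},{"tx":0.0017,"ty":0.045,"tz":0.0014,"turn":0.0,"gripper":0.03},{"tx":0.0017,"ty":0.05,"tz":0.0014,"turn":0.0,"gripper":0.03},{"tx":0.0017,"ty":0.05,"tz":0.0014,"turn":0.0,"gripper":0.03}]'

```text
time_s: 5.95
tcp_pos: [0.4493, 0.0144, 0.1394]
eef_rot: [-89.9, 0.0, 106.3]
contact_force: [-0.4, -0.1, -1.4]
gripper_width: 0.039
```

```bash
python3 -c "
from h import *
p,d,cp=shot('wrist','w6'); crop(p,200,60,440,330,2.2,'pics/w6c.png')
crop(p,290,270,355,332,9,'pics/w6e.png')
go(.4495,.0175,.12,106.5)"
```

```text
t 6.0 pos [0.4499 0.0148 0.1402] rot [-8.9960e+01  2.0000e-02  1.0632e+02] q [ 27.1   4.9 -34.9   0.  -50.2 -10.8] w 0.0388 F [-0.16 -0.5  -0.71]
tx ty tz [ 0.0027  0.0202 -0.0004] turn -0.0031 dist 0.02
```

View pics/w6c.png

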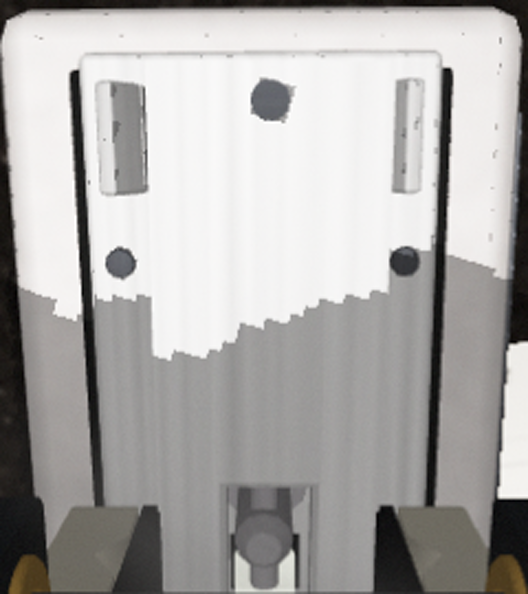

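View pics/w6e.png

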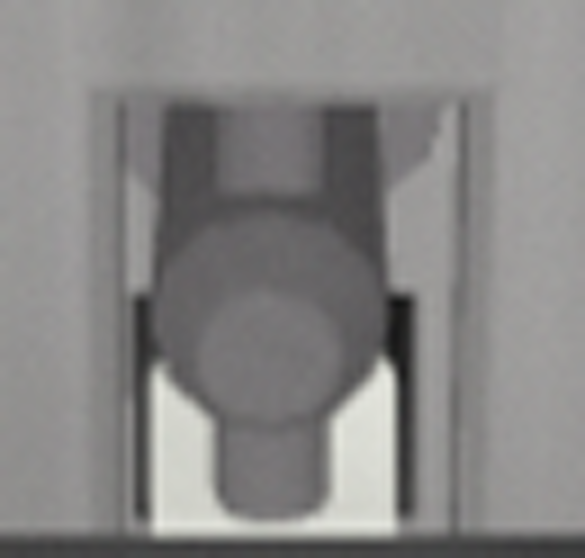

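```bash
python3 -c "
from h import *
np.set_printoptions(precision=4,suppress=True)
p,d,cp=load('wrist','w6'); ci=cp[0];T=ci['tool_from_camera']; c2=(ci,T[:3,:3],T[:3,3])
tz=.1402
def aty(uv,y):
    q=rays(c2,uv); return c2[2]+q*((y-c2[2][1])/q[:,1])[:,None]
e=lambda x,y:(290+x/9,270+y/9); f=lambda x,y:(200+x/2.2,60+y/2.2)
print('post top',aty([e(268,355)],tz-.114),aty([e(155,310),e(385,310)],tz-.1095)); print('pin',aty([e(271,518)],tz-.104))
print('screws',aty([f(120,263),f(404,261)],tz-.058))
print('rails',aty([f(75,80),f(447,80),f(97,480),f(433,480)],tz-.058))
"

```

```text
post top [[ 0.0031  0.0262 -0.0009]] [[ 0.0028  0.0307 -0.0065]
 [ 0.0028  0.0307  0.0048]]
pin [[ 0.0168  0.0362 -0.0008]]
screws [[-0.046   0.0822 -0.0356]
 [-0.0465  0.0822  0.0326]]
rails [[-0.0878  0.0822 -0.0443]
 [-0.0878  0.0822  0.0409]
 [ 0.0094  0.0822 -0.0439]
 [ 0.0094  0.0822  0.0423]]
```

Call:
apply_moves --deltas '[{"tx":0.001,"ty":0.0,"tz":-0.0013,"turn":-0.007,"gripper":0.03},{"tx":0.001,"ty":0.0,"tz":-0.0013,"turn":-0.007,"gripper":0.03},{"tx":0.001,"ty":0.006,"tz":-0.0013,"turn":-0.007,"gripper":0.03},{"tx":0.001,"ty":0.008,"tz":-0.0013,"turn":-0.007,"gripper":0.03},{"tx":0.001,"ty":0.008,"tz":-0.0013,"turn":-0.007,"gripper":0.03}]'

```text
time_s: 6.5
tcp_pos: [0.4505, 0.0167, 0.1319]
eef_rot: [-90.0, 0.0, 106.8]
contact_force: [0.2, 0.4, -1.8]
gripper_width: 0.0385
```

```bash
python3 -c "
from h import *
p,d,cp=shot('wrist','w7'); crop(p,290,270,355,332,9,'pics/w7e.png')
go(.4495,.0175,.12,106.5)"
```

```text
t 6.55 pos [0.4507 0.0167 0.1321] rot [-8.9970e+01  1.0000e-02  1.0679e+02] q [ 27.3   5.6 -35.4   0.  -49.  -10.5] w 0.0389 F [ 0.14  0.19 -2.28]
tx ty tz [0.0011 0.0121 0.0009] turn 0.0051 dist 0.012
```

View pics/w7e.png

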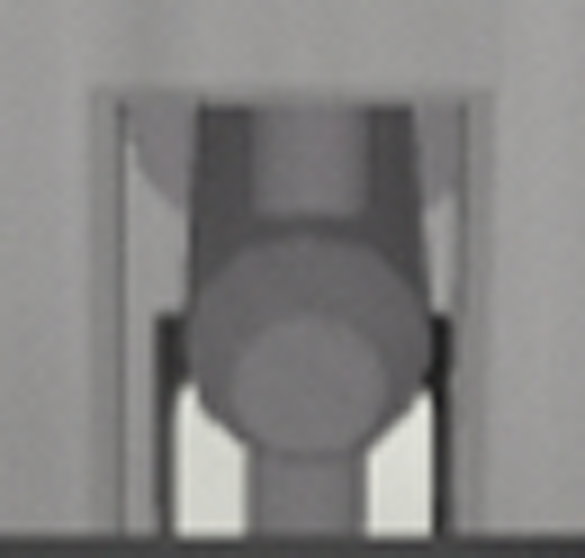

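Call:
apply_moves --deltas '[{"tx":0.0,"ty":0.0,"tz":0.0007,"turn":0.0,"gripper":0.03},{"tx":0.0,"ty":0.002,"tz":0.0007,"turn":0.0,"gripper":0.03},{"tx":0.0,"ty":0.005,"tz":0.0007,"turn":0.0,"gripper":0.03},{"tx":0.0,"ty":0.008,"tz":0.0007,"turn":0.0,"gripper":0.03},{"tx":0.0,"ty":0.011,"tz":0.0007,"turn":0.0,"gripper":0.03}]'

```text
time_s: 7.05
tcp_pos: [0.4501, 0.0166, 0.121]
eef_rot: [-90.0, 0.0, 106.8]
contact_force: [-0.8, -1.0, -1.7]
gripper_width: 0.0385
```

```bash
python3 -c "
from h import *
p,d,cp=shot('wrist','w8'); crop(p,200,60,440,330,2.2,'pics/w8c.png')
go(.4495,.0175,.112,106.6)"
```

```text
t 7.1 pos [0.4498 0.0165 0.1206] rot [-89.95   0.   106.78] q [ 27.3   6.4 -36.4  -0.  -47.3 -10.5] w 0.0388 F [-0.58  0.59 -2.57]
tx ty tz [0.0011 0.0086 0.    ] turn 0.0031 dist 0.009
```

View pics/w8c.png

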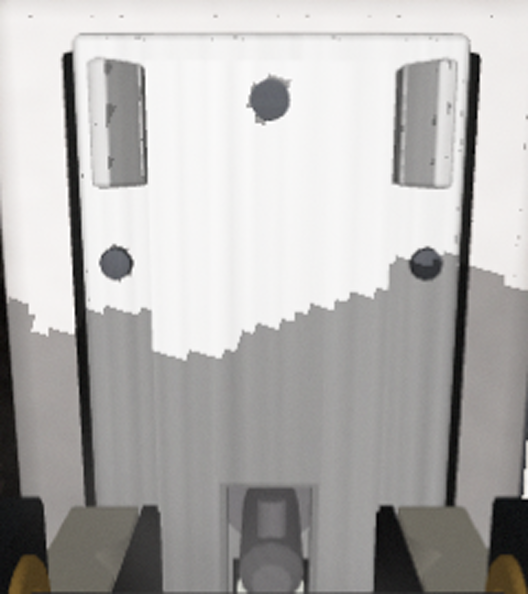

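Call:
apply_moves --deltas '[{"tx":0.0,"ty":0.002,"tz":0.0,"turn":0.0,"gripper":0.03},{"tx":0.0,"ty":0.004,"tz":0.0,"turn":0.0,"gripper":0.03},{"tx":0.0,"ty":0.006,"tz":0.0,"turn":0.0,"gripper":0.03},{"tx":0.0,"ty":0.008,"tz":0.0,"turn":0.0,"gripper":0.03},{"tx":0.0,"ty":0.009,"tz":0.0,"turn":0.0,"gripper":0.03}]'

```text
time_s: 7.6
tcp_pos: [0.4501, 0.0166, 0.1121]
eef_rot: [-90.0, 0.0, 106.8]
contact_force: [0.1, 0.6, -2.3]
gripper_width: 0.0384
```

```bash
python3 -c "
from h import *
p,d,cp=shot('wrist','w9'); crop(p,200,60,440,330,2.2,'pics/w9c.png')
go(.4495,.0175,.112,106.6)"
```

```text
t 7.65 pos [0.4501 0.0165 0.1121] rot [-89.98   0.   106.79] q [ 27.3   7.1 -37.   -0.  -45.9 -10.5] w 0.039 F [-0.4  -0.49 -2.64]
tx ty tz [0.0011 0.0001 0.0002] turn 0.0032 dist 0.001
```

View pics/w9c.png

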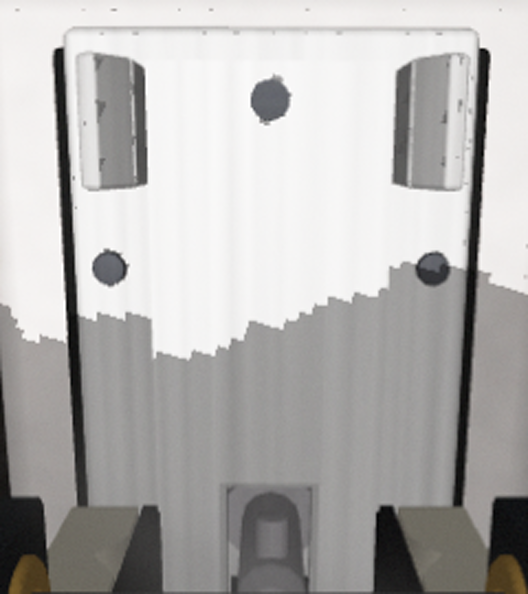

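Call:
apply_moves --deltas '[{"tx":0.0,"ty":0.001,"tz":0.0,"turn":0.0,"gripper":0.03},{"tx":0.0,"ty":0.002,"tz":0.0,"turn":0.0,"gripper":0.03},{"tx":0.0,"ty":0.002,"tz":0.0,"turn":0.0,"gripper":0.03}]'

```text
time_s: 7.95
tcp_pos: [0.4502, 0.0166, 0.1105]
eef_rot: [-90.0, 0.0, 106.8]
contact_force: [-1.8, -0.2, 2.9]
gripper_width: 0.039
```

Call:
apply_moves --deltas '[{"tx":0.0,"ty":0.0,"tz":0.0,"turn":0.0,"gripper":0.055},{"tx":0.0,"ty":0.0,"tz":0.0,"turn":0.0,"gripper":0.055},{"tx":0.0,"ty":0.0,"tz":0.0,"turn":0.0,"gripper":0.055},{"tx":0.0,"ty":-0.02,"tz":0.0,"turn":0.0,"gripper":0.055},{"tx":0.0,"ty":-0.06,"tz":0.0,"turn":0.0,"gripper":0.07}]'

```text
time_s: 8.45
tcp_pos: [0.4484, 0.0159, 0.1687]
eef_rot: [-89.7, 0.0, 106.8]
contact_force: [0.8, 0.3, -0.3]
gripper_width: 0.0589
```

```bash
python3 -c "
from h import *
go(.494,-.2284,.2,178.6)"
```

```text
t 8.45 pos [0.4484 0.0159 0.1687] rot [-8.9650e+01  3.0000e-02  1.0676e+02] q [ 27.3   2.9 -32.6  -0.  -54.8 -10.5] w 0.0589 F [ 0.78  0.3  -0.25]
tx ty tz [-0.2471 -0.031   0.027 ] turn -1.2538 dist 0.251
```

Call:
apply_moves --deltas '[{"tx":0.0,"ty":-0.05,"tz":0.0,"turn":0.0,"gripper":0.08},{"tx":0.0,"ty":-0.1,"tz":0.0,"turn":0.0,"gripper":0.08},{"tx":0.0,"ty":-0.11,"tz":0.0,"turn":0.0,"gripper":0.08},{"tx":0.0,"ty":-0.11,"tz":0.0,"turn":0.0,"gripper":0.08}]'

```text
time_s: 8.85
tcp_pos: [0.4512, 0.017, 0.2825]
eef_rot: [-90.3, -0.0, 106.8]
contact_force: [0.1, -0.1, -0.7]
gripper_width: 0.0797
```

```bash
python3 -c "
from h import *
p,d,cp=shot('wrist','w10');p,d,cp=shot('scene','s10');crop(p,190,230,360,400,4,'pics/s10c.png'); crop(cv2.imread('pics/w10.png'),240,80,410,325,2.4,'pics/w10c.png')
go(.494,-.2284,.2,178.6)"
```

```text
t 8.95 pos [0.4497 0.0166 0.2794] rot [-8.9950e+01 -3.0000e-02  1.0678e+02] q [ 27.3  -2.7 -22.7  -0.  -70.  -10.5] w 0.0797 F [ 0.2   0.08 -0.36]
tx ty tz [-0.2474  0.0793  0.0282] turn -1.2536 dist 0.261
```

View pics/w10c.png

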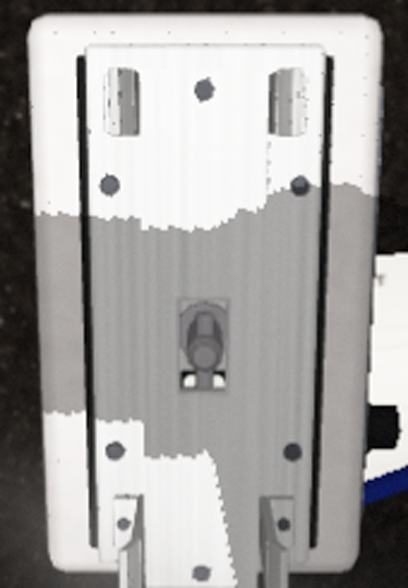

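View pics/s10c.png

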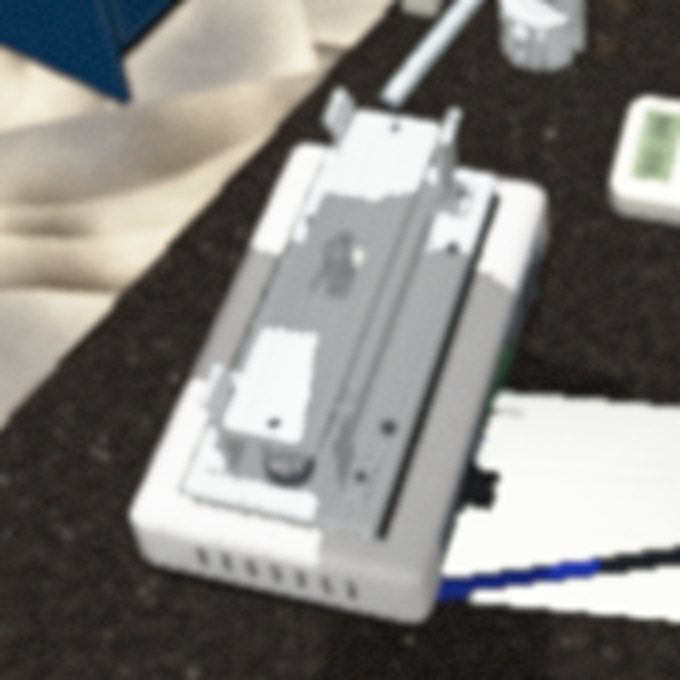

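Call:
apply_moves --deltas '[{"tx":-0.05,"ty":0.01,"tz":0.006,"turn":-0.14,"gripper":0.07},{"tx":-0.1,"ty":0.02,"tz":0.012,"turn":-0.29,"gripper":0.07},{"tx":-0.15,"ty":0.03,"tz":0.017,"turn":-0.44,"gripper":0.07},{"tx":-0.2,"ty":0.05,"tz":0.023,"turn":-0.59,"gripper":0.07},{"tx":-0.247,"ty":0.075,"tz":0.028,"turn":-0.74,"gripper":0.07}]'

```text
time_s: 9.45
tcp_pos: [0.487, -0.1873, 0.2224]
eef_rot: [-89.9, -0.1, 143.5]
contact_force: [1.0, 1.4, -0.2]
gripper_width: 0.0698
```

```bash
python3 -c "
from h import *
go(.494,-.2284,.2,178.6)
p,d,cp=load('wrist','w10'); print(atz(cp,[(325,227.1)],.114))"
```

```text
t 9.45 pos [ 0.487  -0.1873  0.2224] rot [-8.9950e+01 -8.0000e-02  1.4351e+02] q [  0.5   7.  -20.2  -0.  -62.8  53. ] w 0.0698 F [ 1.03  1.36 -0.16]
tx ty tz [-0.03    0.0224  0.0289] turn -0.6124 dist 0.047
[[0.44992936 0.01640197 0.114     ]]
```

Call:
apply_moves --deltas '[{"tx":-0.015,"ty":0.01,"tz":0.015,"turn":-0.14,"gripper":0.07},{"tx":-0.03,"ty":0.02,"tz":0.029,"turn":-0.28,"gripper":0.07},{"tx":-0.03,"ty":0.022,"tz":0.029,"turn":-0.42,"gripper":0.07},{"tx":-0.03,"ty":0.022,"tz":0.029,"turn":-0.56,"gripper":0.07},{"tx":-0.03,"ty":0.022,"tz":0.029,"turn":-0.612,"gripper":0.07}]'

```text
time_s: 9.95
tcp_pos: [0.4928, -0.2271, 0.1996]
eef_rot: [-90.0, -0.3, 178.5]
contact_force: [-0.3, 0.4, -0.5]
gripper_width: 0.0697
```

Call:
apply_moves --deltas '[{"tx":0.0,"ty":0.0,"tz":0.0,"turn":0.0,"gripper":0.07},{"tx":0.0,"ty":0.0,"tz":0.0,"turn":0.0,"gripper":0.07}]'

```text
time_s: 10.15
tcp_pos: [0.4934, -0.2268, 0.2009]
eef_rot: [-90.0, -0.1, 178.1]
contact_force: [-0.1, 0.9, -0.3]
gripper_width: 0.0699
```

```bash
python3 -c "
from h import *
p,d,cp=shot('wrist','w11'); crop(p,240,150,400,290,4.5,'pics/w11c.png')
go(.494,-.2284,.06,178.6)"
```

```text
t 10.2 pos [ 0.4936 -0.2268  0.2013] rot [-9.0010e+01 -1.0000e-01  1.7816e+02] q [ -4.   10.1 -19.4  -0.  -60.5  92.2] w 0.0698 F [0.33 1.22 0.35]
tx ty tz [-0.0007  0.1413  0.0016] turn -0.0076 dist 0.141
```

View pics/w11.png

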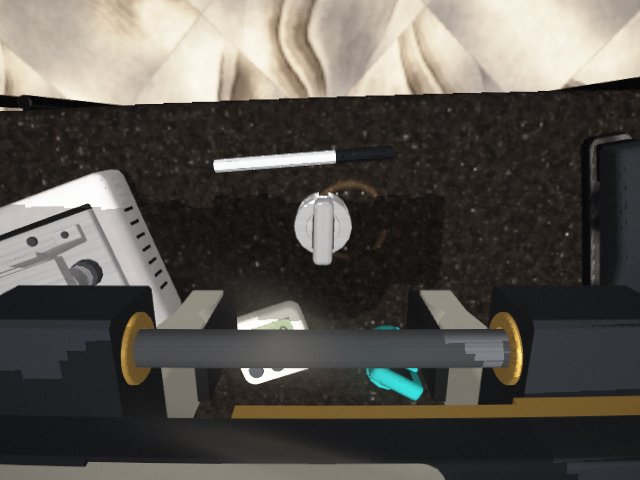

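View pics/w11c.png

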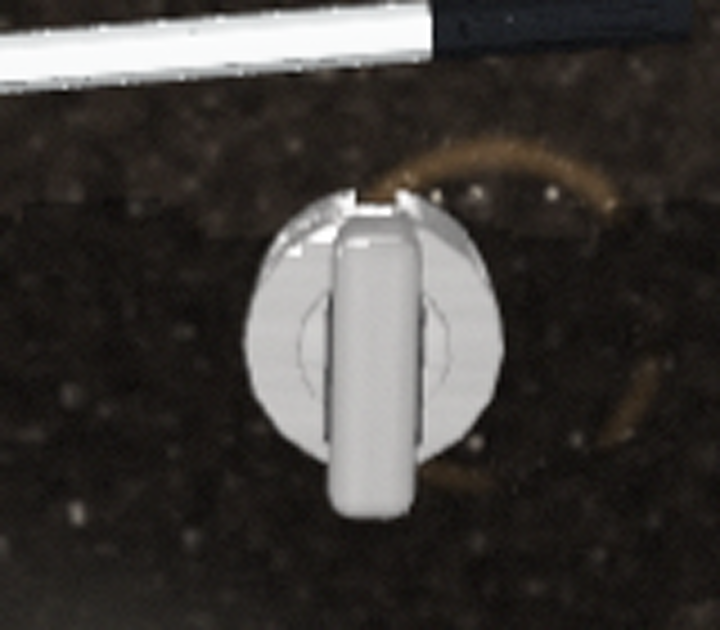

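```bash
python3 -c "
from h import *
np.set_printoptions(precision=4,suppress=True)
p,d,cp=load('wrist','w11')
f=lambda x,y:(240+x/4.5,150+y/4.5)
a=atz(cp,[f(378,236),f(371,519)],.059); v=a[0]-a[1]; print(a,a.mean(0),np.linalg.norm(v),np.degrees(np.arctan2(v[1],v[0])))
b=atz(cp,[f(334,300),f(421,300),f(330,480),f(414,480)],.059); print(b); m=(b[0]+b[1]-b[2]-b[3]); print(np.degrees(np.arctan2(m[1],m[0])), np.linalg.norm(b[0]-b[1]))
c=atz(cp,[f(246,345),f(503,345)],.034); print('body',c,c.mean(0))
go(a.mean(0)[0],a.mean(0)[1],.054,178.6)
"
```

```text
[[ 0.5171 -0.2289  0.059 ]
 [ 0.4722 -0.2264  0.059 ]] [ 0.4946 -0.2277  0.059 ] 0.04503620779666247 -3.155781409477739
[[ 0.5075 -0.2219  0.059 ]
 [ 0.5071 -0.2352  0.059 ]
 [ 0.4788 -0.2202  0.059 ]
 [ 0.4784 -0.2334  0.059 ]]
-3.4738059077855374 0.01326551886264765
body [[ 0.4951 -0.2063  0.034 ]
 [ 0.4937 -0.2492  0.034 ]] [ 0.4944 -0.2278  0.034 ]
t 10.2 pos [ 0.4936 -0.2268  0.2013] rot [-90.01  -0.1  178.16] q [ -4.   10.1 -19.4  -0.  -60.5  92.2] w 0.0698 F [0.33 1.22 0.35]
tx ty tz [-0.0013  0.1473  0.0008] turn -0.0076 dist 0.147
```

Call:
apply_moves --deltas '[{"tx":-0.001,"ty":0.05,"tz":0.001,"turn":0.025,"gripper":0.06},{"tx":-0.001,"ty":0.09,"tz":0.001,"turn":0.025,"gripper":0.05},{"tx":-0.001,"ty":0.125,"tz":0.001,"turn":0.025,"gripper":0.05},{"tx":-0.001,"ty":0.14,"tz":0.001,"turn":0.025,"gripper":0.05},{"tx":-0.001,"ty":0.147,"tz":0.001,"turn":0.025,"gripper":0.05}]'

```text
time_s: 10.7
tcp_pos: [0.4938, -0.2277, 0.0532]
eef_rot: [-90.0, -0.2, 176.8]
contact_force: [-0.3, -0.2, 1.0]
gripper_width: 0.0502
```

Call:
apply_moves --deltas '[{"tx":0.0,"ty":0.0,"tz":0.0,"turn":0.0,"gripper":0.05},{"tx":0.0,"ty":0.0,"tz":0.0,"turn":0.0,"gripper":0.05}]'

```text
time_s: 10.9
tcp_pos: [0.4958, -0.228, 0.0561]
eef_rot: [-90.0, 0.1, 176.8]
contact_force: [-0.0, 0.2, -0.9]
gripper_width: 0.0502
```

```bash
python3 -c "
from h import *
p,d,cp=shot('wrist','w12')
go(.4946,-.2277,.053,176.7)"
```

```text
t 10.95 pos [ 0.4959 -0.2281  0.0565] rot [-8.9990e+01  1.1000e-01  1.7682e+02] q [ -4.1  19.8 -28.8   0.  -41.3  90.9] w 0.05 F [-0.18 -0.42  0.01]
tx ty tz [ 0.0014  0.0035 -0.0003] turn 0.0021 dist 0.004
```

View pics/w12.png

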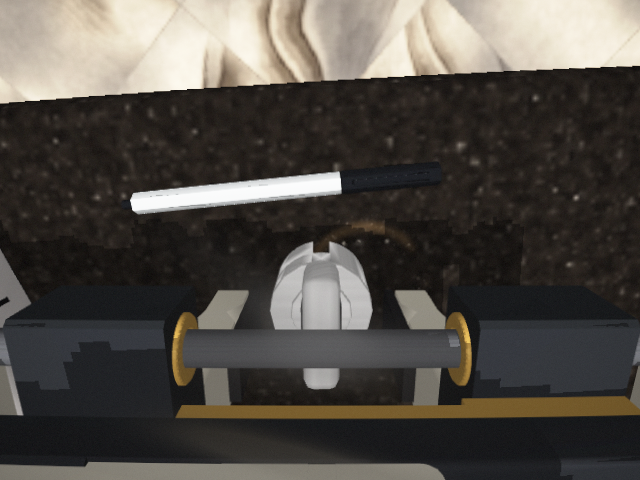

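Call:
apply_moves --deltas '[{"tx":0.001,"ty":0.0025,"tz":0.0,"turn":0.0,"gripper":0.05},{"tx":0.001,"ty":0.0025,"tz":0.0,"turn":0.0,"gripper":0.03},{"tx":0.001,"ty":0.0025,"tz":0.0,"turn":0.0,"gripper":0.005},{"tx":0.001,"ty":0.0025,"tz":0.0,"turn":0.0,"gripper":0.005},{"tx":0.001,"ty":0.0025,"tz":0.0,"turn":0.0,"gripper":0.005}]' --newtons 60

```text
time_s: 11.45
tcp_pos: [0.4942, -0.2279, 0.053]
eef_rot: [-90.0, 0.0, 176.8]
contact_force: [-0.0, 0.3, -0.2]
gripper_width: 0.0231
```

Call:
apply_moves --deltas '[{"tx":0.0,"ty":0.0,"tz":0.0,"turn":0.0,"gripper":0.005},{"tx":0.0,"ty":0.0,"tz":0.0,"turn":0.0,"gripper":0.005},{"tx":0.0,"ty":0.0,"tz":0.0,"turn":0.0,"gripper":0.005}]'

```text
time_s: 11.75
tcp_pos: [0.4941, -0.2279, 0.0528]
eef_rot: [-90.0, -0.0, 176.8]
contact_force: [-0.1, 0.4, 1.1]
gripper_width: 0.0138
```

```bash
python3 -c "
from h import *
go(.4946,-.2277,.053,176.7);p,d,cp=shot('wrist','w13')"
```

```text
t 11.75 pos [ 0.4941 -0.2279  0.0528] rot [-90.    -0.   176.83] q [ -4.1  20.  -29.1   0.  -40.9  90.9] w 0.0138 F [-0.14  0.39  1.06]
tx ty tz [-0.0005 -0.0002 -0.0002] turn 0.0022 dist 0.001
```

View pics/w13.png

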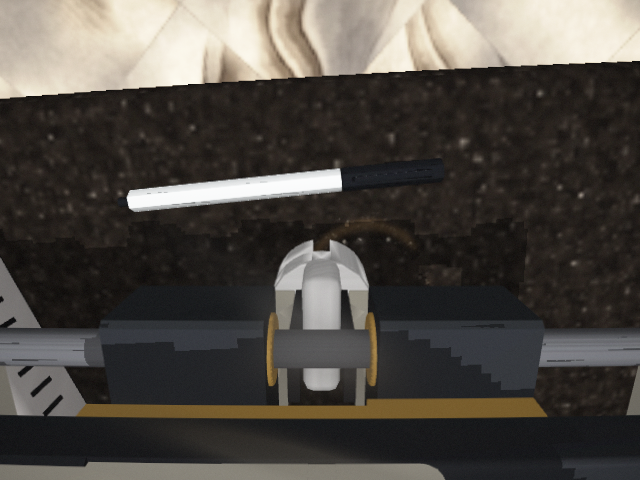

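Call:
apply_moves --deltas '[{"tx":0.0,"ty":-0.005,"tz":0.0,"turn":0.0,"gripper":0.005},{"tx":0.0,"ty":-0.025,"tz":0.0,"turn":0.0,"gripper":0.005},{"tx":0.0,"ty":-0.07,"tz":0.0,"turn":0.0,"gripper":0.005},{"tx":0.0,"ty":-0.11,"tz":0.0,"turn":0.0,"gripper":0.005},{"tx":0.0,"ty":-0.15,"tz":0.0,"turn":0.0,"gripper":0.005}]'

```text
time_s: 12.3
tcp_pos: [0.4936, -0.2279, 0.2047]
eef_rot: [-90.0, -0.0, 176.8]
contact_force: [0.6, -0.1, -1.3]
gripper_width: 0.0135
```

```bash
python3 -c "
from h import *
np.set_printoptions(precision=4,suppress=True)
go(.4505,.0165,.21,106.7);p,d,cp=shot('wrist','w14'); crop(p,250,220,400,400,4,'pics/w14c.png')"
```

```text
t 12.3 pos [ 0.4936 -0.2279  0.2047] rot [-90.    -0.01 176.82] q [ -4.1   9.9 -19.2  -0.  -60.9  90.9] w 0.0135 F [ 0.63 -0.06 -1.32]
tx ty tz [ 0.0566 -0.0053 -0.2416] turn 1.2239 dist 0.248
```

View pics/w14c.png

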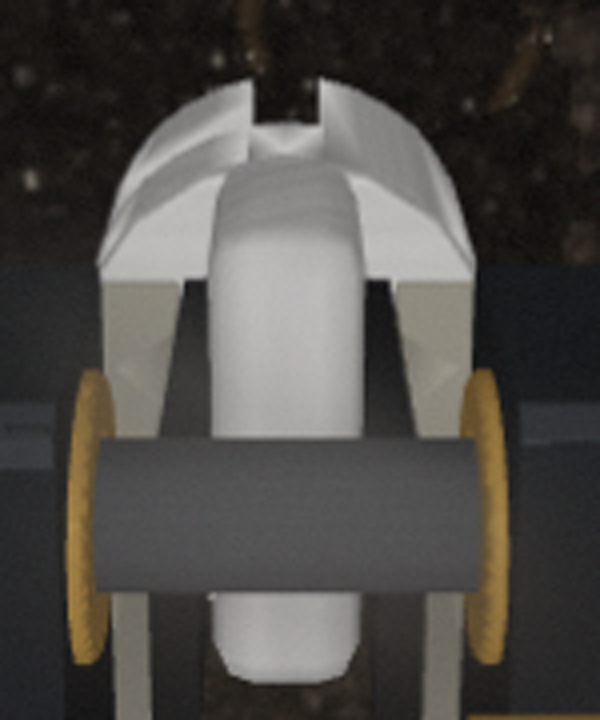

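```bash
python3 -c "
from h import *
np.set_printoptions(precision=4,suppress=True)
p,d,cp=load('wrist','w14'); ci=cp[0];T=ci['tool_from_camera']; c2=(ci,T[:3,:3],T[:3,3])
def aty(uv,y):
    q=rays(c2,uv); return c2[2]+q*((y-c2[2][1])/q[:,1])[:,None]
f=lambda x,y:(250+x/4,220+y/4)
print('rim slot',aty([f(254,79),f(320,79)],.053)); print('wing base far',aty([f(285,165)],.019)); print('wing top far/near',aty([f(287,235),f(286,680)],-.006)); print('shoulder sides',aty([f(100,268),f(474,268)],.019))
print('wing sides',aty([f(211,300),f(362,300),f(213,630),f(360,630)],-.006))
"
```

```text
rim slot [[-0.0214  0.053  -0.0042]
 [-0.0214  0.053   0.0037]]
wing base far [[-0.0215  0.019  -0.0005]]
wing top far/near [[-0.0233 -0.006  -0.0003]
 [ 0.0204 -0.006  -0.0004]]
shoulder sides [[-0.0105  0.019  -0.0192]
 [-0.0105  0.019   0.0187]]
wing sides [[-0.0173 -0.006  -0.0068]
 [-0.0174 -0.006   0.0062]
 [ 0.0151 -0.006  -0.007 ]
 [ 0.0151 -0.006   0.0064]]
```

Call:
apply_moves --deltas '[{"tx":0.011,"ty":-0.01,"tz":-0.047,"turn":0.14,"gripper":0.005},{"tx":0.022,"ty":-0.02,"tz":-0.094,"turn":0.28,"gripper":0.005},{"tx":0.033,"ty":-0.02,"tz":-0.141,"turn":0.42,"gripper":0.005},{"tx":0.044,"ty":-0.02,"tz":-0.188,"turn":0.56,"gripper":0.005},{"tx":0.05,"ty":-0.02,"tz":-0.215,"turn":0.7,"gripper":0.005}]'

```text
time_s: 12.85
tcp_pos: [0.4571, -0.017, 0.2231]
eef_rot: [-90.0, 0.0, 140.1]
contact_force: [0.5, 0.6, -0.6]
gripper_width: 0.0134
```

```bash
python3 -c "
from h import *
go(.4505,.0165,.21,106.7)"
```

```text
t 12.85 pos [ 0.4571 -0.017   0.2231] rot [-9.0040e+01  1.0000e-02  1.4008e+02] q [ 22.7   0.5 -27.3  -0.  -62.2  27.4] w 0.0134 F [ 0.52  0.59 -0.62]
tx ty tz [ 0.0266  0.0131 -0.0214] turn 0.5825 dist 0.037
```

Call:
apply_moves --deltas '[{"tx":0.008,"ty":-0.02,"tz":-0.007,"turn":0.14,"gripper":0.005},{"tx":0.016,"ty":-0.04,"tz":-0.014,"turn":0.28,"gripper":0.005},{"tx":0.027,"ty":-0.065,"tz":-0.021,"turn":0.42,"gripper":0.005},{"tx":0.027,"ty":-0.075,"tz":-0.021,"turn":0.56,"gripper":0.005},{"tx":0.027,"ty":-0.075,"tz":-0.021,"turn":0.582,"gripper":0.005}]'

```text
time_s: 13.35
tcp_pos: [0.4509, 0.0155, 0.2994]
eef_rot: [-90.2, -0.0, 106.9]
contact_force: [-0.7, -0.3, -1.2]
gripper_width: 0.0133
```

Call:
apply_moves --deltas '[{"tx":0.0,"ty":0.0,"tz":0.0,"turn":0.0,"gripper":0.005},{"tx":0.0,"ty":0.0,"tz":0.0,"turn":0.0,"gripper":0.005},{"tx":0.0,"ty":0.0,"tz":0.0,"turn":0.0,"gripper":0.005},{"tx":0.0,"ty":0.0,"tz":0.0,"turn":0.0,"gripper":0.005}]'

```text
time_s: 13.75
tcp_pos: [0.4503, 0.0147, 0.2972]
eef_rot: [-89.9, 0.0, 107.1]
contact_force: [-0.5, -0.1, -1.5]
gripper_width: 0.0136
```

```bash
python3 -c "
from h import *
go(.4494,.0172,.19,106.7);p,d,cp=shot('wrist','w15'); crop(p,240,90,400,290,3,'pics/w15c.png'); crop(p,290,190,360,260,8,'pics/w15d.png');go(.4494,.0172,.19,106.7);"
```

```text
t 13.75 pos [0.4503 0.0147 0.2972] rot [-8.9930e+01  1.0000e-02  1.0708e+02] q [ 27.1  -3.2 -20.9  -0.  -72.3 -10. ] w 0.0136 F [-0.47 -0.15 -1.46]
tx ty tz [ 0.0027  0.1072 -0.    ] turn 0.0066 dist 0.107
t 13.8 pos [0.4503 0.0147 0.2973] rot [-8.9950e+01  1.0000e-02  1.0707e+02] q [ 27.1  -3.2 -20.9  -0.  -72.3 -10. ] w 0.0136 F [ 0.18  0.38 -0.18]
tx ty tz [2.700e-03 1.073e-01 1.000e-04] turn 0.0064 dist 0.107
```

View pics/w15c.png

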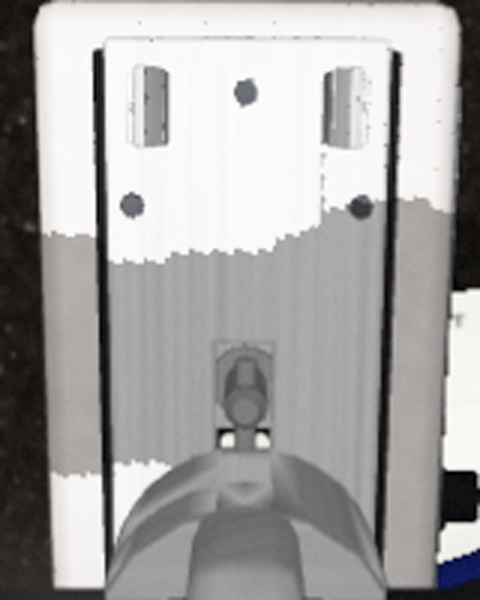

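View pics/w15d.png

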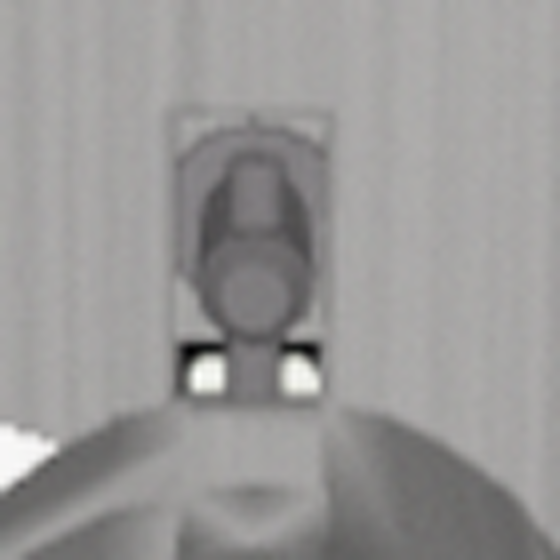

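```bash
cat >> h.py <<'E'
_T=camera_info('wrist'); c2=(_T,_T['tool_from_camera'][:3,:3],_T['tool_from_camera'][:3,3])
def aty(uv,y):
    q=rays(c2,uv); return c2[2]+q*((y-c2[2][1])/q[:,1])[:,None]
E
python3 -c "
from h import *
np.set_printoptions(precision=4,suppress=True)
tz=.2973
f=lambda x,y:(290+x/8,190+y/8); g=lambda x,y:(240+x/3,90+y/3)
print('post',aty([f(254,292)],tz-.114),aty([f(196,275),f(313,275)],tz-.1095),'pin',aty([f(254,400),f(256,158)],tz-.104))
print('rails',aty([g(99,60),g(397,60),g(108,560),g(380,560)],tz-.058))
print('screws',aty([g(132,205),g(361,206)],tz-.0585), 'bar screw',aty([g(245,92)],tz-.098))
print('slot top',aty([f(172,110),f(332,110),f(178,395),f(328,395)],tz-.098))
"
```

```text
post [[ 0.0029  0.1833 -0.    ]] [[ 0.0022  0.1878 -0.0058]
 [ 0.0022  0.1878  0.0059]] pin [[ 0.0167  0.1933 -0.    ]
 [-0.0086  0.1933  0.0002]]
rails [[-0.0877  0.2393 -0.0423]
 [-0.0877  0.2393  0.0438]
 [ 0.0654  0.2393 -0.044 ]
 [ 0.0654  0.2393  0.0432]]
screws [[-0.0464  0.2388 -0.0336]
 [-0.0461  0.2388  0.0343]] bar screw [[-0.078   0.1993 -0.0001]]
slot top [[-0.0125  0.1993 -0.0084]
 [-0.0125  0.1993  0.008 ]
 [ 0.0177  0.1993 -0.008 ]
 [ 0.0177  0.1993  0.0077]]
```

Call:
apply_moves --deltas '[{"tx":0.0025,"ty":0.03,"tz":0.0003,"turn":0.007,"gripper":0.005},{"tx":0.0025,"ty":0.07,"tz":0.0003,"turn":0.007,"gripper":0.005},{"tx":0.0025,"ty":0.105,"tz":0.0003,"turn":0.007,"gripper":0.005},{"tx":0.0025,"ty":0.12,"tz":0.0003,"turn":0.007,"gripper":0.005},{"tx":0.0025,"ty":0.125,"tz":0.0003,"turn":0.007,"gripper":0.005}]'

```text
time_s: 14.3
tcp_pos: [0.4483, 0.0167, 0.1709]
eef_rot: [-89.8, 0.0, 106.6]
contact_force: [0.5, 0.4, -0.0]
gripper_width: 0.0131
```

Call:
apply_moves --deltas '[{"tx":0.0,"ty":0.0,"tz":0.0,"turn":0.0,"gripper":0.005},{"tx":0.0,"ty":0.0,"tz":0.0,"turn":0.0,"gripper":0.005},{"tx":0.0,"ty":0.0,"tz":0.0,"turn":0.0,"gripper":0.005},{"tx":0.0,"ty":0.0,"tz":0.0,"turn":0.0,"gripper":0.005}]'

```text
time_s: 14.7
tcp_pos: [0.4499, 0.0175, 0.1737]
eef_rot: [-90.1, -0.0, 106.6]
contact_force: [0.0, -0.3, -0.6]
gripper_width: 0.0134
```

```bash
python3 -c "
from h import *
p,d,cp=shot('wrist','w16'); crop(p,200,60,440,330,2.2,'pics/w16c.png');go(.4494,.0172,.15,106.65)"
```

```text
t 14.75 pos [0.4498 0.0174 0.1735] rot [-9.0080e+01 -1.0000e-02  1.0664e+02] q [ 27.4   2.5 -32.4   0.  -55.  -10.8] w 0.0139 F [-0.    0.66 -0.27]
tx ty tz [-0.0001  0.0235  0.0005] turn -0.0001 dist 0.024
```

View pics/w16c.png

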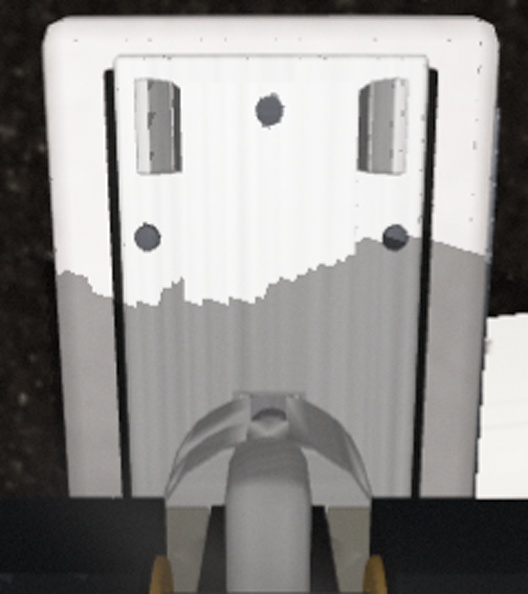

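```bash
python3 -c "
from h import *
np.set_printoptions(precision=4,suppress=True)
tz=.1735
g=lambda x,y:(200+x/2.2,60+y/2.2)
r_=aty([g(110,90),g(432,90),g(126,480),g(416,480)],tz-.058); print(r_, (r_[0]+r_[1])/2,(r_[2]+r_[3])/2)
print('screws',aty([g(147,237),g(395,237)],tz-.0585),'bs',aty([g(269,110)],tz-.098))
print('rim',aty([g(236,393),g(303,393)],.053))
"
```

```text
[[-0.0877  0.1155 -0.0418]
 [-0.0877  0.1155  0.0433]
 [ 0.0216  0.1155 -0.0419]
 [ 0.0216  0.1155  0.0436]] [-0.0877  0.1155  0.0007] [0.0216 0.1155 0.0009]
screws [[-0.0492  0.115  -0.0332]
 [-0.0493  0.115   0.0347]] bs [[-0.0809  0.0755  0.0002]]
rim [[-0.0214  0.053  -0.007 ]
 [-0.0214  0.053   0.0075]]
```

Call:
apply_moves --deltas '[{"tx":0.0,"ty":0.002,"tz":0.0007,"turn":0.0,"gripper":0.005},{"tx":0.0,"ty":0.004,"tz":0.0007,"turn":0.0,"gripper":0.005},{"tx":0.0,"ty":0.006,"tz":0.0007,"turn":0.0,"gripper":0.005},{"tx":0.0,"ty":0.008,"tz":0.0007,"turn":0.0,"gripper":0.005},{"tx":0.0,"ty":0.01,"tz":0.0007,"turn":0.0,"gripper":0.005}]'

```text
time_s: 15.25
tcp_pos: [0.4488, 0.0171, 0.1626]
eef_rot: [-90.0, 0.0, 106.6]
contact_force: [0.2, 0.7, -1.4]
gripper_width: 0.0137
```

Call:
apply_moves --deltas '[{"tx":0.0,"ty":0.0,"tz":0.0,"turn":0.0,"gripper":0.005},{"tx":0.0,"ty":0.0,"tz":0.0,"turn":0.0,"gripper":0.005}]'

```text
time_s: 15.45
tcp_pos: [0.4487, 0.017, 0.1627]
eef_rot: [-90.0, 0.0, 106.6]
contact_force: [0.2, -0.4, -0.6]
gripper_width: 0.0136
```

Call:
apply_moves --deltas '[{"tx":0.0,"ty":0.002,"tz":0.0,"turn":0.0,"gripper":0.005},{"tx":0.0,"ty":0.004,"tz":0.0,"turn":0.0,"gripper":0.005},{"tx":0.0,"ty":0.005,"tz":0.0,"turn":0.0,"gripper":0.005},{"tx":0.0,"ty":0.005,"tz":0.0,"turn":0.0,"gripper":0.005}]'

```text
time_s: 15.85
tcp_pos: [0.4487, 0.017, 0.1576]
eef_rot: [-90.0, 0.0, 106.6]
contact_force: [-0.4, -0.2, -0.9]
gripper_width: 0.0137
```

Call:
apply_moves --deltas '[{"tx":0.0,"ty":0.002,"tz":0.0,"turn":0.0,"gripper":0.005},{"tx":0.0,"ty":0.004,"tz":0.0,"turn":0.0,"gripper":0.005},{"tx":0.0,"ty":0.006,"tz":0.0,"turn":0.0,"gripper":0.005},{"tx":0.0,"ty":0.006,"tz":0.0,"turn":0.0,"gripper":0.005}]'

```text
time_s: 16.25
tcp_pos: [0.4486, 0.017, 0.1515]
eef_rot: [-90.0, 0.0, 106.6]
contact_force: [-0.6, 0.1, 0.0]
gripper_width: 0.0136
```

Call:
apply_moves --deltas '[{"tx":0.0,"ty":0.001,"tz":0.0,"turn":0.0,"gripper":0.005},{"tx":0.0,"ty":0.003,"tz":0.0,"turn":0.0,"gripper":0.005},{"tx":0.0,"ty":0.005,"tz":0.0,"turn":0.0,"gripper":0.005},{"tx":0.0,"ty":0.005,"tz":0.0,"turn":0.0,"gripper":0.005}]'

```text
time_s: 16.65
tcp_pos: [0.4489, 0.0171, 0.147]
eef_rot: [-90.0, 0.0, 106.6]
contact_force: [-1.6, 0.3, 5.9]
gripper_width: 0.0133
```

Call:
apply_moves --deltas '[{"tx":0.0,"ty":0.002,"tz":0.0,"turn":0.0,"gripper":0.005},{"tx":0.0,"ty":0.004,"tz":0.0,"turn":0.0,"gripper":0.005},{"tx":0.0,"ty":0.005,"tz":0.0,"turn":0.0,"gripper":0.005},{"tx":0.0,"ty":0.005,"tz":0.0,"turn":0.0,"gripper":0.005}]'

```text
time_s: 17.05
tcp_pos: [0.449, 0.0171, 0.1426]
eef_rot: [-90.0, 0.0, 106.7]
contact_force: [-5.4, 0.4, 11.8]
gripper_width: 0.0135
```

Call:
apply_moves --deltas '[{"tx":0.0,"ty":0.0015,"tz":0.0005,"turn":0.0,"gripper":0.005},{"tx":0.0,"ty":0.002,"tz":0.0005,"turn":0.0,"gripper":0.005},{"tx":0.0,"ty":0.002,"tz":0.0005,"turn":0.0,"gripper":0.005}]'

```text
time_s: 17.35
tcp_pos: [0.449, 0.017, 0.1411]
eef_rot: [-90.1, 0.0, 106.7]
contact_force: [-4.8, -0.4, 12.7]
gripper_width: 0.0136
```

```bash
python3 -c "
from h import *
p,d,cp=shot('wrist','w17'); crop(p,200,60,440,330,2.2,'pics/w17c.png');go(.4490,.0172,.14,16.65); print(r.get_state()['moment'])"
```

```text
t 17.4 pos [0.4489 0.017  0.1411] rot [-9.0090e+01  2.0000e-02  1.0667e+02] q [ 27.5   4.7 -35.1   0.  -50.2 -10.8] w 0.0135 F [-3.96  0.4  13.55]
tx ty tz [ 0.0002  0.0011 -0.0001] turn 1.5712 dist 0.001
[ 0.26977199  1.78057458 -0.07544121]
```

View pics/w17c.png

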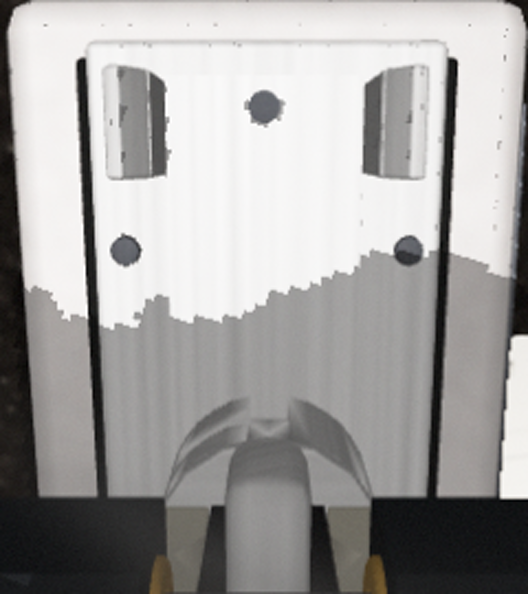

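Call:
apply_moves --deltas '[{"tx":0.0,"ty":0.001,"tz":0.0008,"turn":0.0,"gripper":0.005},{"tx":0.0,"ty":0.001,"tz":0.0008,"turn":0.0,"gripper":0.005},{"tx":0.0,"ty":0.001,"tz":0.0008,"turn":0.0,"gripper":0.005}]'

```text
time_s: 17.7
tcp_pos: [0.4489, 0.017, 0.1407]
eef_rot: [-90.2, 0.0, 106.7]
contact_force: [-4.2, 1.0, 17.3]
gripper_width: 0.0135
```

Call:
apply_moves --deltas '[{"tx":0.0,"ty":0.0,"tz":0.0,"turn":0.0,"gripper":0.005},{"tx":0.0,"ty":0.0,"tz":0.0,"turn":0.0,"gripper":0.005}]'

```text
time_s: 17.9
tcp_pos: [0.4489, 0.017, 0.1407]
eef_rot: [-90.2, 0.0, 106.7]
contact_force: [-5.1, 0.5, 18.2]
gripper_width: 0.0134
```

Call:
apply_moves --deltas '[{"tx":0.0,"ty":-0.001,"tz":0.0,"turn":0.0,"gripper":0.005},{"tx":0.0,"ty":-0.001,"tz":0.0,"turn":0.0,"gripper":0.005},{"tx":0.0,"ty":-0.001,"tz":0.0,"turn":0.0,"gripper":0.005}]'

```text
time_s: 18.2
tcp_pos: [0.4488, 0.017, 0.1414]
eef_rot: [-90.2, 0.0, 106.7]
contact_force: [-3.2, 1.4, 14.1]
gripper_width: 0.0138
```

Call:
apply_moves --deltas '[{"tx":0.0,"ty":0.0,"tz":0.0,"turn":0.05,"gripper":0.005},{"tx":0.0,"ty":0.0,"tz":0.0,"turn":0.1,"gripper":0.005},{"tx":0.0,"ty":0.0,"tz":0.0,"turn":0.15,"gripper":0.005},{"tx":0.0,"ty":0.0,"tz":0.0,"turn":0.2,"gripper":0.005}]'

```text
time_s: 18.6
tcp_pos: [0.4496, 0.0172, 0.1417]
eef_rot: [-90.3, -0.0, 95.1]
contact_force: [-0.4, -0.1, 12.8]
gripper_width: 0.0136
```

```bash
python3 -c "
from h import *
go(.4490,.0172,.14,16.65); print(r.get_state()['moment'])"
```

```text
t 18.6 pos [0.4496 0.0172 0.1417] rot [-9.025e+01 -1.000e-02  9.514e+01] q [ 27.5   4.6 -35.1   0.1 -50.1 -22.4] w 0.0136 F [-0.42 -0.05 12.79]
tx ty tz [0.0001 0.0017 0.0006] turn 1.3699 dist 0.002
[-0.01120259  0.25960054  0.09657128]
```

Call:
apply_moves --deltas '[{"tx":0.0,"ty":0.0004,"tz":0.0,"turn":0.1,"gripper":0.005},{"tx":0.0,"ty":0.0004,"tz":0.0,"turn":0.2,"gripper":0.005},{"tx":0.0,"ty":0.0004,"tz":0.0,"turn":0.3,"gripper":0.005},{"tx":0.0,"ty":0.0004,"tz":0.0,"turn":0.4,"gripper":0.005},{"tx":0.0,"ty":0.0004,"tz":0.0,"turn":0.5,"gripper":0.005}]'

```text
time_s: 19.1
tcp_pos: [0.45, 0.0173, 0.1415]
eef_rot: [-90.2, -0.2, 66.4]
contact_force: [-0.0, 0.4, 12.8]
gripper_width: 0.0133
```

```bash
python3 -c "
from h import *
p,d,cp=shot('wrist','w18'); go(.4490,.0172,.14,16.65); print(r.get_state()['moment'])"
```

```text
t 19.15 pos [0.45   0.0173 0.1414] rot [-90.25  -0.16  66.02] q [ 27.5   4.6 -35.1   0.1 -50.  -51.6] w 0.0136 F [-0.05 -0.08 13.7 ]
tx ty tz [-0.0005  0.0014  0.0008] turn 0.8616 dist 0.002
[ 0.07831582 -0.00499524  0.01108839]
```

View pics/w18.png

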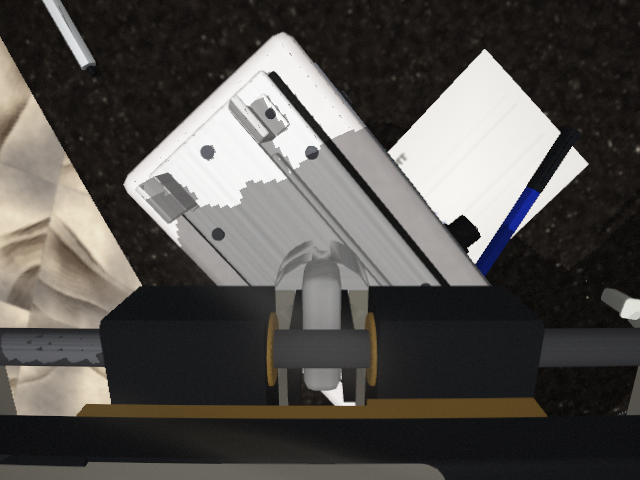

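Call:
apply_moves --deltas '[{"tx":0.0,"ty":0.0,"tz":0.0,"turn":0.12,"gripper":0.005},{"tx":0.0,"ty":0.0,"tz":0.0,"turn":0.24,"gripper":0.005},{"tx":0.0,"ty":0.0,"tz":0.0,"turn":0.36,"gripper":0.005},{"tx":0.0,"ty":0.0,"tz":0.0,"turn":0.48,"gripper":0.005},{"tx":0.0,"ty":0.0,"tz":0.0,"turn":0.6,"gripper":0.005}]'

```text
time_s: 19.65
tcp_pos: [0.4499, 0.0173, 0.1415]
eef_rot: [-90.1, -0.3, 32.0]
contact_force: [-0.6, -0.8, 14.0]
gripper_width: 0.0137
```

Call:
apply_moves --deltas '[{"tx":0.0,"ty":0.0,"tz":0.0,"turn":0.07,"gripper":0.005},{"tx":0.0,"ty":0.0,"tz":0.0,"turn":0.14,"gripper":0.005},{"tx":0.0,"ty":0.0,"tz":0.0,"turn":0.2,"gripper":0.005},{"tx":0.0,"ty":0.0,"tz":0.0,"turn":0.25,"gripper":0.005}]'

```text
time_s: 20.05
tcp_pos: [0.45, 0.0173, 0.1415]
eef_rot: [-90.0, -0.3, 17.8]
contact_force: [-1.2, 0.0, 15.4]
gripper_width: 0.0134
```

```bash
python3 -c "
from h import *
go(.4490,.0172,.14,16.65); print(r.get_state()['moment'])"
```

```text
t 20.05 pos [0.45   0.0173 0.1415] rot [-90.04  -0.29  17.78] q [ 27.5   4.6 -35.1   0.1 -50.  -99.8] w 0.0134 F [-1.17  0.04 15.42]
tx ty tz [-0.001   0.0015  0.0002] turn 0.0198 dist 0.002
[0.12343536 0.06414609 0.15634769]
```

Near the stop; a bit further until torque rises.

Call:
apply_moves --deltas '[{"tx":0.0,"ty":0.0,"tz":0.0,"turn":0.02,"gripper":0.005},{"tx":0.0,"ty":0.0,"tz":0.0,"turn":0.04,"gripper":0.005},{"tx":0.0,"ty":0.0,"tz":0.0,"turn":0.04,"gripper":0.005}]'

```text
time_s: 20.35
tcp_pos: [0.4498, 0.0172, 0.1414]
eef_rot: [-90.0, -0.3, 15.6]
contact_force: [-0.7, -0.2, 14.0]
gripper_width: 0.0135
```

```bash
python3 -c "
from h import *
go(.4490,.0172,.14,16.65); print(r.get_state()['moment'])"
```

```text
t 20.35 pos [0.4498 0.0172 0.1414] rot [-90.03  -0.28  15.59] q [ 2.75e+01  4.60e+00 -3.51e+01  1.00e-01 -5.00e+01 -1.02e+02] w 0.0135 F [-0.66 -0.17 13.97]
tx ty tz [-0.0008  0.0014  0.0002] turn -0.0186 dist 0.002
[-0.05820852  0.15930825  0.09916824]
```

Call:
apply_moves --deltas '[{"tx":0.0,"ty":0.0,"tz":0.0,"turn":0.02,"gripper":0.005},{"tx":0.0,"ty":0.0,"tz":0.0,"turn":0.04,"gripper":0.005},{"tx":0.0,"ty":0.0,"tz":0.0,"turn":0.04,"gripper":0.005},{"tx":0.0,"ty":0.0,"tz":0.0,"turn":0.04,"gripper":0.005}]'

```text
time_s: 20.75
tcp_pos: [0.4496, 0.0171, 0.1414]
eef_rot: [-90.0, -0.2, 13.3]
contact_force: [-0.8, -1.5, 15.3]
gripper_width: 0.0138
```

```bash
python3 -c "
from h import *
go(.4490,.0172,.14,16.65); print(r.get_state()['moment'])"
```

```text
t 20.75 pos [0.4496 0.0171 0.1414] rot [-90.03  -0.25  13.33] q [ 2.750e+01  4.600e+00 -3.510e+01  1.000e-01 -5.000e+01 -1.042e+02] w 0.0138 F [-0.79 -1.48 15.29]
tx ty tz [-0.0005  0.0014  0.0003] turn -0.058 dist 0.002
[-0.29343398  0.42292194  0.09995012]
```

```bash
python3 -c "
from h import *
p,d,cp=shot('wrist','w19'); crop(p,250,220,400,400,4,'pics/w19c.png');crop(p,150,20,500,300,2.2,'pics/w19d.png')"
```

```text
(no output)
```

View pics/w19c.png

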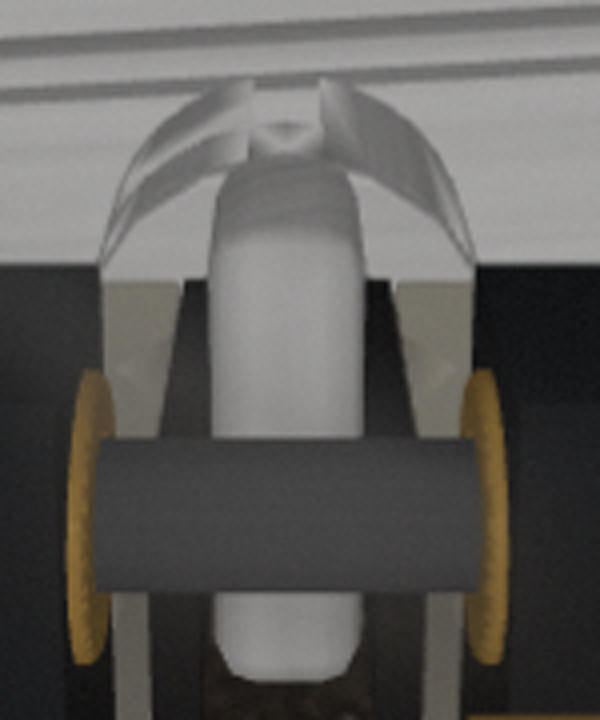

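View pics/w19d.png

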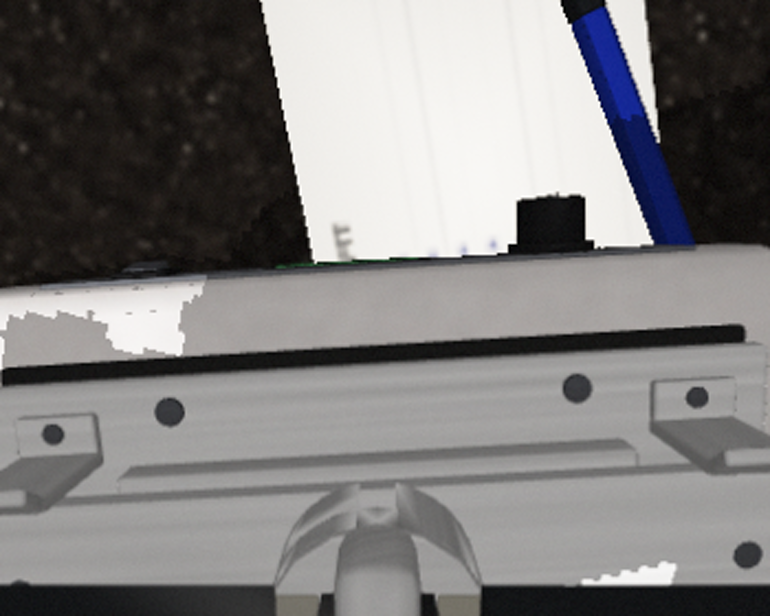

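Call:
apply_moves --deltas '[{"tx":0.0,"ty":0.0,"tz":0.0,"turn":0.015,"gripper":0.005},{"tx":0.0,"ty":0.0,"tz":0.0,"turn":0.03,"gripper":0.005},{"tx":0.0,"ty":0.0,"tz":0.0,"turn":0.03,"gripper":0.005},{"tx":0.0,"ty":0.0,"tz":0.0,"turn":0.03,"gripper":0.005}]'

```text
time_s: 21.2
tcp_pos: [0.4493, 0.0169, 0.1414]
eef_rot: [-90.0, -0.2, 11.6]
contact_force: [-2.1, -1.8, 14.9]
gripper_width: 0.0136
```

```bash
python3 -c "
from h import *
go(.4490,.0172,.14,16.65); print(r.get_state()['moment'])"
```

```text
t 21.2 pos [0.4493 0.0169 0.1414] rot [-90.04  -0.22  11.61] q [ 2.75e+01  4.60e+00 -3.51e+01  1.00e-01 -5.01e+01 -1.06e+02] w 0.0136 F [-2.09 -1.81 14.86]
tx ty tz [-0.0003  0.0014  0.0004] turn -0.088 dist 0.001
[-0.40265619  0.67987009  0.17346073]
```

Call:
apply_moves --deltas '[{"tx":0.0,"ty":0.0,"tz":0.0,"turn":-0.02,"gripper":0.005},{"tx":0.0,"ty":0.0,"tz":0.0,"turn":-0.04,"gripper":0.005},{"tx":0.0,"ty":-0.001,"tz":0.0,"turn":-0.04,"gripper":0.005},{"tx":0.0,"ty":-0.002,"tz":0.0,"turn":-0.04,"gripper":0.005},{"tx":0.0,"ty":-0.002,"tz":0.0,"turn":-0.04,"gripper":0.005}]'

```text
time_s: 21.7
tcp_pos: [0.4494, 0.017, 0.1431]
eef_rot: [-90.0, -0.2, 13.9]
contact_force: [-0.4, -1.7, 11.2]
gripper_width: 0.0132
```

Call:
apply_moves --deltas '[{"tx":0.0,"ty":-0.001,"tz":0.0,"turn":0.0,"gripper":0.005},{"tx":0.0,"ty":-0.0015,"tz":0.0,"turn":0.0,"gripper":0.005},{"tx":0.0,"ty":-0.0015,"tz":0.0,"turn":0.0,"gripper":0.005}]'

```text
time_s: 22.0
tcp_pos: [0.4493, 0.017, 0.1444]
eef_rot: [-90.0, -0.2, 13.9]
contact_force: [0.3, -1.3, 8.8]
gripper_width: 0.0133
```

```bash
python3 -c "
from h import *
go(.4490,.0172,.14,16.65); print(r.get_state()['moment'])"
```

```text
t 22.0 pos [0.4493 0.017  0.1444] rot [-90.03  -0.22  13.87] q [ 2.750e+01  4.400e+00 -3.490e+01  1.000e-01 -5.050e+01 -1.037e+02] w 0.0133 F [ 0.32 -1.28  8.81]
tx ty tz [-0.0003  0.0044  0.0003] turn -0.0485 dist 0.004
[-0.34715573 -0.31238203 -0.12344142]
```

Call:
apply_moves --deltas '[{"tx":0.0,"ty":-0.0005,"tz":0.0,"turn":0.0,"gripper":0.005},{"tx":0.0,"ty":-0.001,"tz":0.0,"turn":0.0,"gripper":0.005},{"tx":0.0,"ty":-0.001,"tz":0.0,"turn":0.0,"gripper":0.005}]'

```text
time_s: 22.3
tcp_pos: [0.4493, 0.017, 0.1453]
eef_rot: [-90.0, -0.2, 13.9]
contact_force: [0.7, -1.1, 8.6]
gripper_width: 0.0137
```

Call:
apply_moves --deltas '[{"tx":0.0,"ty":-0.0005,"tz":0.0,"turn":0.0,"gripper":0.005},{"tx":0.0,"ty":-0.001,"tz":0.0,"turn":0.0,"gripper":0.005},{"tx":0.0,"ty":-0.001,"tz":0.0,"turn":0.0,"gripper":0.005}]'

```text
time_s: 22.6
tcp_pos: [0.4492, 0.017, 0.1459]
eef_rot: [-90.0, -0.2, 13.9]
contact_force: [3.5, -0.9, 4.8]
gripper_width: 0.0134
```

Call:
apply_moves --deltas '[{"tx":0.0004,"ty":-0.0005,"tz":0.0,"turn":0.0,"gripper":0.005},{"tx":0.0004,"ty":-0.0009,"tz":0.0,"turn":0.0,"gripper":0.005},{"tx":0.0004,"ty":-0.0009,"tz":0.0,"turn":0.0,"gripper":0.005},{"tx":0.0004,"ty":-0.0009,"tz":0.0,"turn":0.0,"gripper":0.005}]'

```text
time_s: 23.0
tcp_pos: [0.4491, 0.017, 0.1461]
eef_rot: [-90.0, -0.1, 13.8]
contact_force: [6.6, -2.4, 0.6]
gripper_width: 0.0137
```

```bash
python3 -c "
from h import *
go(.4490,.0172,.146,16.65); print(r.get_state()['moment'])
p,d,cp=shot('wrist','w20'); crop(p,250,220,400,400,4,'pics/w20c.png');p,d,cp=shot('scene','s20');crop(p,190,200,360,400,3.5,'pics/s20c.png')"
```

```text
t 23.0 pos [0.4491 0.017  0.1461] rot [-90.01  -0.13  13.84] q [ 2.750e+01  4.300e+00 -3.470e+01  1.000e-01 -5.090e+01 -1.037e+02] w 0.0137 F [ 6.6  -2.39  0.55]
tx ty tz [-0.0001  0.0001  0.0002] turn -0.049 dist 0.0
[-0.89548338 -2.64874879 -0.05442856]
```

View pics/w20.png

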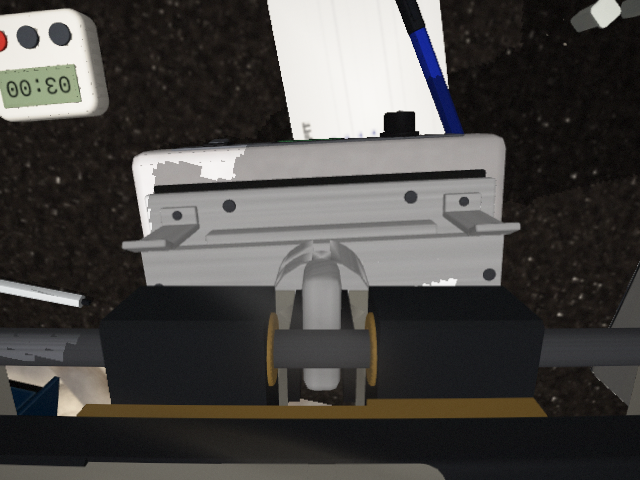

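View pics/s20c.png

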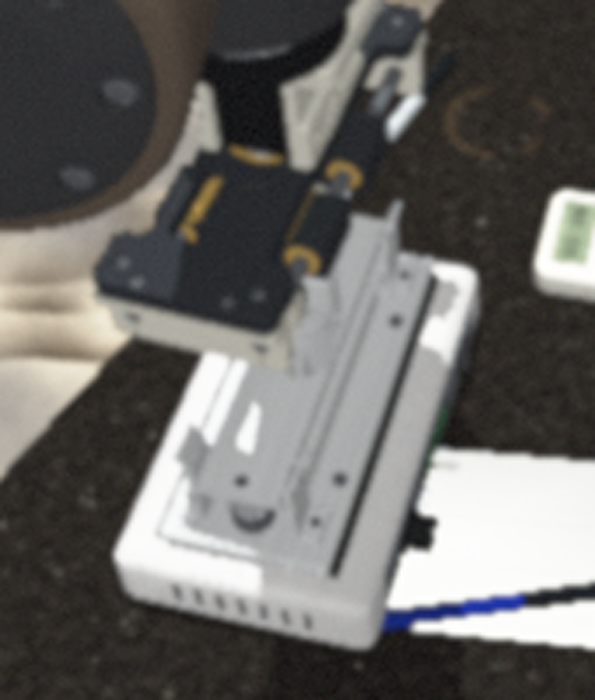

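Call:
apply_moves --deltas '[{"tx":0.0005,"ty":0.0,"tz":0.0,"turn":0.0,"gripper":0.005},{"tx":0.0008,"ty":0.0,"tz":0.0,"turn":0.0,"gripper":0.005},{"tx":0.0008,"ty":0.0,"tz":0.0,"turn":0.0,"gripper":0.005}]'

```text
time_s: 23.4
tcp_pos: [0.4492, 0.017, 0.146]
eef_rot: [-90.0, -0.1, 13.8]
contact_force: [6.1, -2.6, 2.4]
gripper_width: 0.0134
```

```bash
python3 -c "
from h import *
go(.4490,.0172,.146,16.65); print(r.get_state()['moment'])"
```

```text
t 23.4 pos [0.4492 0.017  0.146 ] rot [-9.001e+01 -5.000e-02  1.383e+01] q [  27.4    4.4  -34.6    0.   -51.  -103.6] w 0.0134 F [ 6.14 -2.58  2.41]
tx ty tz [-0.0002 -0.      0.0002] turn -0.0492 dist 0.0
[-0.86481307 -2.13157364 -0.01070456]
```

Call:
apply_moves --deltas '[{"tx":0.0008,"ty":0.0,"tz":0.0,"turn":0.0,"gripper":0.005},{"tx":0.0016,"ty":0.0,"tz":-0.0004,"turn":0.0,"gripper":0.005},{"tx":0.0016,"ty":0.0,"tz":-0.0004,"turn":0.0,"gripper":0.005},{"tx":0.0016,"ty":0.0,"tz":-0.0004,"turn":0.0,"gripper":0.005}]'

```text
time_s: 23.8
tcp_pos: [0.4496, 0.017, 0.1458]
eef_rot: [-90.0, 0.1, 13.8]
contact_force: [-0.5, -0.7, 6.0]
gripper_width: 0.0134
```

```bash
python3 -c "
from h import *
go(.4490,.0172,.146,16.65); print(r.get_state()['moment'])"
```

```text
t 23.8 pos [0.4496 0.017  0.1458] rot [-8.998e+01  7.000e-02  1.381e+01] q [  27.4    4.5  -34.5   -0.   -51.1 -103.5] w 0.0134 F [-0.54 -0.68  6.05]
tx ty tz [-0.0005 -0.0002  0.0004] turn -0.0496 dist 0.001
[-0.01295052 -0.04413171  0.02855439]
```

Call:
apply_moves --deltas '[{"tx":0.0,"ty":-0.0005,"tz":0.0,"turn":0.0,"gripper":0.005},{"tx":0.0,"ty":-0.001,"tz":0.0,"turn":0.0,"gripper":0.005},{"tx":0.0,"ty":-0.001,"tz":0.0,"turn":0.0,"gripper":0.005},{"tx":0.0,"ty":-0.001,"tz":0.0,"turn":0.0,"gripper":0.005}]'

```text
time_s: 24.2
tcp_pos: [0.4496, 0.0169, 0.1462]
eef_rot: [-90.0, 0.1, 13.8]
contact_force: [0.8, 0.5, -4.4]
gripper_width: 0.0141
```

```bash
python3 -c "
from h import *
go(.4490,.0172,.146,16.65); print(r.get_state()['moment'])"
```

```text
t 24.2 pos [0.4496 0.0169 0.1462] rot [-89.98   0.09  13.8 ] q [ 2.740e+01  4.500e+00 -3.440e+01 -1.000e-01 -5.120e+01 -1.035e+02] w 0.0141 F [ 0.8   0.46 -4.39]
tx ty tz [-0.0005  0.0002  0.0004] turn -0.0498 dist 0.001
[ 0.26393005 -0.70102916  0.00286635]
```

Call:
apply_moves --deltas '[{"tx":0.0,"ty":0.0004,"tz":0.0,"turn":0.0,"gripper":0.005},{"tx":0.0,"ty":0.0004,"tz":0.0,"turn":0.01,"gripper":0.005},{"tx":0.0,"ty":0.0004,"tz":0.0,"turn":0.01,"gripper":0.005},{"tx":0.0,"ty":0.0004,"tz":0.0,"turn":0.01,"gripper":0.005}]'

```text
time_s: 24.6
tcp_pos: [0.4497, 0.0169, 0.1461]
eef_rot: [-90.0, 0.1, 13.2]
contact_force: [-2.0, 1.9, -1.6]
gripper_width: 0.0139
```

```bash
python3 -c "
from h import *
go(.4490,.0172,.146,16.65); print(r.get_state()['moment'])
p,d,cp=shot('wrist','w21');p,d,cp=shot('top','t21');crop(p,160,180,500,320,2.3,'pics/t21c.png')"
```

```text
t 24.6 pos [0.4497 0.0169 0.1461] rot [-8.999e+01  7.000e-02  1.324e+01] q [  27.4    4.5  -34.4   -0.   -51.1 -104.1] w 0.0139 F [-2.03  1.91 -1.59]
tx ty tz [-0.0006  0.0001  0.0005] turn -0.0596 dist 0.001
[0.69948877 0.73213061 0.07190043]
```

View pics/w21.png

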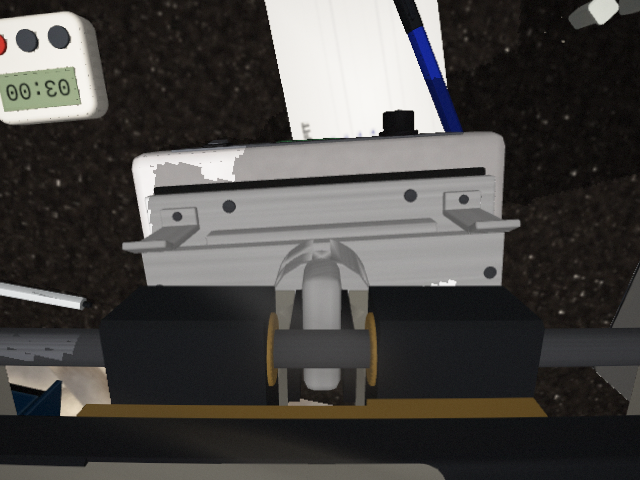

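View pics/t21c.png

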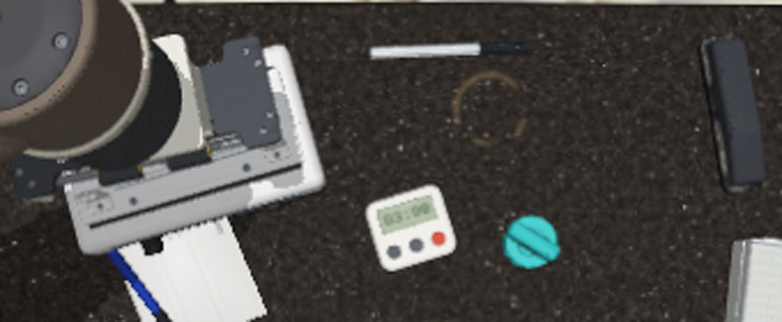

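Call:
apply_moves --deltas '[{"tx":0.0,"ty":0.0,"tz":0.0,"turn":-0.012,"gripper":0.005},{"tx":0.0,"ty":0.0,"tz":0.0,"turn":-0.012,"gripper":0.005},{"tx":0.0,"ty":0.0,"tz":0.0,"turn":-0.012,"gripper":0.005}]'

```text
time_s: 25.0
tcp_pos: [0.4498, 0.0169, 0.1462]
eef_rot: [-90.0, 0.1, 13.9]
contact_force: [-3.9, 2.6, -2.2]
gripper_width: 0.0135
```

```bash
python3 -c "
from h import *
go(.4490,.0172,.146,16.65); print(r.get_state()['moment'])
print(r.close_job())"
```

```text
t 25.0 pos [0.4498 0.0169 0.1462] rot [-8.999e+01  6.000e-02  1.392e+01] q [  27.3    4.5  -34.4   -0.   -51.1 -103.4] w 0.0135 F [-3.85  2.56 -2.25]
tx ty tz [-0.0007  0.0002  0.0005] turn -0.0477 dist 0.001
[ 0.92293608  1.32958818 -0.07557764]
the job is handed in; nothing more can be done
None
```

The shaker is ready, and I handed the job in at 25 s with the wing knob still in the grip at 60 N. The cover bar lies over the post and on both supports, between the cheeks.

**Fitting the knob:** I pushed the silver knob down to about 14–15 N and turned it clockwise until side force built up. Then I let it rise.

**Notch check:** The knob stopped rising about 5 mm below where it had first met the free bar, which fits the pin 11 mm above the rim. A further upward move raised it only 0.4 mm while the force went from +6 N to −4 N, so it is held in its notch.

**Turn angle:** The gripper ended about 93° round, not exactly 90°. The stop came on gradually rather than as a clear jump in torque. The knob did not slip in the grip.

**What did not come out cleanly:**
- At hand-in about 5 N of sideways force and 2 N of upward pull remained on the knob.
- My last small turn back raised the sideways force from about 3 N to 5 N instead of lowering it.

The last pictures show the timer, the pen, the stapler and the turquoise look-alike where they were. I did not measure their positions.

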